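Wedge the sawing pin into the bench-pin holder

TASK

Fit the notched sawing pin into the steel holder on the bench block: slide its tapered tang along the bed and under the strap, flat and square with the notch pointing out, and push it until it wedges tight, with a firm push of about 12 N and no harder, so that it stays put when you let go. Leave the plain pin, the dial gauge, the pliers and the jar where they are.

Things in the scene. Friction and masses are not known exactly. Their poses are not given: they have to be found in the camera images.
- saw_pin: the sawing pin: a loose pale maple bar lying flat, 180 long (x), 50 wide (y), 105 to 170 g. Origin: on the centre line of its flat underside, 95 from the thick end; x points to its thin end, z up. 22 thick from x = -95 to -10; then the tang: from x = -10 to +85 its top slopes evenly from 22 down to 11 thick. A V notch, 24 wide and 30 deep, is cut in the thick end
- pin_tip (a point): middle of the lower edge of the sawing pin's thin end (pin x = +85, z = 0), axes as the pin's
- holder: the steel pin holder, fixed on the block. Origin: on the bed's upper face (108 above the bench), on the centre line, under the strap's front lower edge; x points the way in (away from the robot), z up. Bed 92 wide, from x = -25 (block's front edge) to +80. Two cheeks 12 high, 54 apart from x = 0 to 75, flared open before that. Pin on steel: friction 0.24 to 0.36
- bridge: two studs (holder x = 11, y = -36 and +36, tops 56 above the bed) and the steel strap they carry over the bed, 22 long in x, 9 thick, underside sloped like the tang. Origin and axes as the holder's, so this pose does not tell the strap's height: its front lower edge (x = 0) is nutted fast 15.5 to 20.0 above the bed (rear edge 2.5 lower), differing each time, not measured
- block: the beech bench block, fixed: 220 deep (x), 320 wide, 100 high, origin at the middle of its underside. Two horns, 60 long and 45 wide, run on from its front corners (x = -110 to -170, 115 to 160 either side), so the pin stands out over the bay between them. The holder is at block x = -85, y = 0
- plain_pin: the plain pin: same size and tang as the sawing pin but brown and without a notch; not wanted, stays where it lies. Origin as the sawing pin's. The two may lie in either place
- dial_gauge: round dial gauge, 58 across, 17 high, lying on the bench block; leave alone
- flux_jar: small amber jar, 52 across, 60 high; leave alone
- pliers: pliers with red handles lying on the bench, 140 long, 11 high; leave alone
- pin_grip (a point): a good place to grip the sawing pin, across its 50 mm width: on its top face at pin x = -52, z = 22; TCP here puts the fingertips 3 above the underside. Axes as the pin's
- bed_end (a point): on the holder's bed at holder x = 80, the far end. The tang goes in loosely till its slope meets the strap, tip 39 to 78 past holder x = 0; then the push needed climbs by 1 to 2 N per mm, and friction keeps a pin that lies flat on the bed wedged. A pin the hand bears down on or tilts can feel tight and come loose when let go: keep the vertical force on it small
Mind the look-alikes: they are no part of the job. Of the things like the saw_pin, leave any that is black or green; of the rest the larger one is meant.

How it is judged:
By the outcome, as a careful person would: the job done as asked, in the order asked, and still so for the second after the job is handed in, with the robot touching nothing.
It also fails if it takes over 64 s, if anything falls off the work surface, if the arm or the gripper's body presses on something with over 40 N, if the wrist force passes 120 N, or if a joint passes its speed limit or range.

ROBOT

A 7-joint arm with a two-finger parallel gripper is mounted at the origin on the work surface. World frame = base frame: x ahead of the robot, y to its left, z up, the work surface at z = 0. Lengths are in m, angles in rad, forces in N, time in s.
With the tool pointing down it reaches from about 0.35 to 0.9 m from the base axis. Payload 8.1 kg.
Tool frame: the origin (TCP) lies between the finger pads, 19 mm behind the fingertips; this is the grasp point; z points along the fingers, y is the line along which they close (so a half turn about z gives the same grasp; the last joint's range is limited). The gripper opens to 85 mm and grips with 20 to 120 N. Pads are 22 mm wide; open, the fingers measure 114 mm over their backs; the gripper's body (76 mm by 85 mm) begins 54 mm behind the grasp point. The pads swing forward as they close: fully open they stand 13 mm farther back than shut.
Start: joints at [1.105, 0.434, 0.025, 1.573, -0.012, 1.134, -0.075], TCP at [0.222, -0.584, 0.25] pointing down, gripper open.
Joint ranges: [-2.62, 2.62], [-0.44, 2.09], [-1.27, 1.32], [0.08, 2.57], [-1.32, 4.46], [0.12, 2], [-2.74, 2.74]. Speed limits (rad/s): [2.22, 2.22, 3.01, 3.01, 3.14, 3.14, 3.14].

INTERFACE

Orientations are given as a rotation vector (axis times angle).
In Python, from cell import env gives the robot as it stands.
- The arm moves only by the tool apply_moves, never from a script. Its argument "motion" is a list of rows, each a list of 3 entries, a list of its own where there are three numbers: the turn, a rotation vector about the tool's x, y, z in degrees, then the shift along the tool's x, y, z in cm, then the opening, from -1 (shut) to 1 (fully open). A call has 1 to 5 rows; each row shifts and turns the commanded pose from where the row before left it, along the tool's axes as they then stand; what a row does not reach is not made up. A row lasts 1/12 s, in which the tool goes at most 41.7 mm and 7.16 degrees, less where a joint would pass 70% of its speed; a pose out of reach is approached as far as the arm can. A call is refused whole if a number of a shift passes 4.17 or a number of a turn 7.16, either way. A call with a gripper value outside its range is refused whole. The fingers move at their own pace and stop on an object; "newtons" is the grip in N (left out, the last holds). Time passes only in rows, so rows that do not move let the fingers close. It gives the time, the measured TCP pose, the force, the opening and the grip force at its end, in the units of the state.
- env.get_state(): the state, without advancing time (a new reading comes with each control period).
- env.snapshot(name): name is "scene" or "top" or "wrist"; returns a dict with "pixels" (480x640x3 uint8, red, green, blue), "z_map" (480x640 float32, m along the optical axis (not along the pixel's ray), 0 where there is no reading), "vertical_fov" (degrees; the focal length in pixels is half the picture's height over the tangent of half this angle, whatever the lens; pixels are square), "cx", "cy" (the principal point, pixels), "R" (3x3) and "t" (3): a world point X has camera coordinates R X + t. Camera axes: x right, y down, z forward; pixel columns grow to the right and rows downward; lengths in m; the calibration is good to about 2 mm. A picture is of the moment at which its call begins.
- env.finish_job(): hands the job in; it is judged then, once.
The state is a dict: "time": time; "qpos": joint angles; "joint_velocities": joint speeds; "joint_torque": joint torques, N m; "tool_pos": TCP position; "orientation": TCP orientation; "contact_force": force on the tool from outside, world axes, zero at the start; "ft_torque": the same for the moment, N m; "finger_gap": finger opening in m; "finger_force": force on a finger pad.
Only numpy, scipy, OpenCV 4.12 (cv2) and the standard library are available. Lean on these libraries where they do the work, as an engineer would, in place of code of your own. Each camera call takes 0.05 s, during which the arm holds its last target. There are 200 camera calls.

## Working session

There is one attempt and no reset: what is moved stays moved. The work goes in short steps, Python scripts to look and compute and a tool call to move; the robot and the scene stay as the last step left them, time stands still between calls to the robot, and variables do not carry over. Pictures are saved under pics/ and viewed, at most 10 in all, crops included, and the job is handed in when it is done.

Besides the shell and the picture viewer there is one more tool, called after ">>>" as name(argument=value, ...), one argument or row to a line, values as JSON. apply_moves: Moves the arm, as the interface text tells. Its arguments: {"type":"object","properties":{"motion":{"type":"array"},"newtons":{"type":"number"}},"required":["motion"]}

```bash
mkdir -p pics; cat > h.py <<'E'
import numpy as np,cv2
from cell import env
def snap(n,f):
    s=env.snapshot(n); np.savez('pics/'+f+'.npz',**{k:np.array(v) for k,v in s.items()})
    cv2.imwrite('pics/'+f+'.png',s['pixels'][:,:,::-1]); return s
def load(f): return dict(np.load('pics/'+f+'.npz'))
def foc(s): return 240/np.tan(np.radians(float(s['vertical_fov']))/2)
def px2w(s,u,v,z=None):
    f=foc(s); d=np.array([(u-float(s['cx']))/f,(v-float(s['cy']))/f,1]); R=s['R'];c=-R.T@s['t']
    if z is None: return R.T@(d*float(s['z_map'][int(round(v)),int(round(u))])-s['t'])
    r=R.T@d; return c+r*(z-c[2])/r[2]
def w2px(s,X):
    c=s['R']@np.array(X)+s['t']; f=foc(s); return c[:2]/c[2]*f+[float(s['cx']),float(s['cy'])]
E
python3 - <<'E'
from h import *
a=snap('top','top1');b=snap('scene','scene1')
for s in(a,b): print(s['vertical_fov'],s['cx'],s['cy'],-s['R'].T@s['t'])
st=env.get_state()
print({k:np.round(v,3) for k,v in st.items()})
E
```

```text
51.85307014273182 320.8715875385871 232.12058501114288 [0.39399359 0.00536949 1.44162051]
53.56804530646515 321.0315873888391 238.728323832086 [0.95772467 0.23824131 0.91623532]
{'time': np.float64(0.1), 'qpos': array([ 1.105,  0.435,  0.025,  1.574, -0.012,  1.134, -0.075]), 'joint_velocities': array([ 0.001, -0.001, -0.   , -0.004,  0.002, -0.   , -0.002]), 'joint_torque': array([ 2.0000e-03, -6.7175e+01,  1.0270e+00, -3.1690e+01,  1.6000e-02,
        7.0000e-03, -0.0000e+00]), 'tool_pos': array([ 0.222, -0.584,  0.249]), 'orientation': array([-3.089e+00, -5.660e-01,  1.000e-03]), 'contact_force': array([ 0.375,  0.401, -1.958]), 'ft_torque': array([-0.038,  0.054,  0.02 ]), 'finger_force': np.float64(0.0), 'finger_gap': np.float64(0.086)}
```

View pics/top1.png

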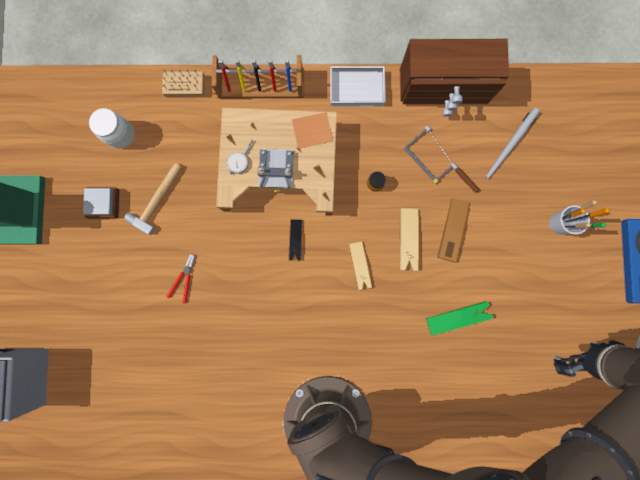

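View pics/scene1.png

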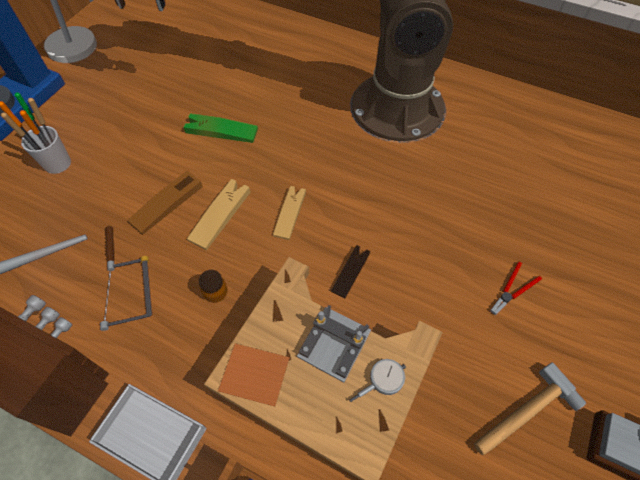

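Candidates in the top view are pale large notched (410,240), pale small notched (361,266), black (296,240), green (460,318) and brown plain (454,230). By the description it is the large pale one at (410,240). Next is a close crop of it and of the holder.

```bash
python3 - <<'E'
from h import *
a=load('top1');b=load('scene1')
def crop(s,x0,y0,w,h,k): return cv2.resize(s['pixels'][y0:y0+h,x0:x0+w,::-1],(w*k,h*k),interpolation=cv2.INTER_CUBIC)
A=crop(a,380,195,66,100,6);B=crop(a,245,135,66,100,6)
cv2.imwrite('pics/c1.png',np.hstack([A,B]))
# depth-based points near the pin: height > 8mm & pale colour
hsv=cv2.cvtColor(a['pixels'],cv2.COLOR_RGB2HSV)
f=foc(a);vv,uu=np.mgrid[195:285,385:435]
P=np.array([px2w(a,u,v) for u,v in zip(uu.ravel(),vv.ravel())])
m=P[:,2]>.007; print(m.sum(),np.median(P[m,2]),np.median(P[~m,2]))
m&=(P[:,1]>-.35)
r=cv2.minAreaRect((P[m][:,:2]*1000).astype(np.float32)); print(r)
for q in [(410,210),(410,225),(410,240),(410,255),(276,155),(276,168),(276,178)]: print(q,px2w(a,*q).round(4))
E
```

```text
1133 0.01955422798291604 0.0003938116873688294
((514.948974609375, -154.32725524902344), (304.623779296875, 260.2639465332031), 86.63068389892578)
(410, 210) [ 0.5978 -0.2404  0.0144]
(410, 225) [ 0.5548 -0.2412  0.0056]
(410, 240) [ 0.5098 -0.2382  0.0186]
(410, 255) [ 0.4663 -0.2368  0.0224]
(276, 155) [0.7375 0.142  0.1095]
(276, 168) [0.6962 0.1395 0.1306]
(276, 178) [0.6738 0.1417 0.1062]
```

View pics/c1.png

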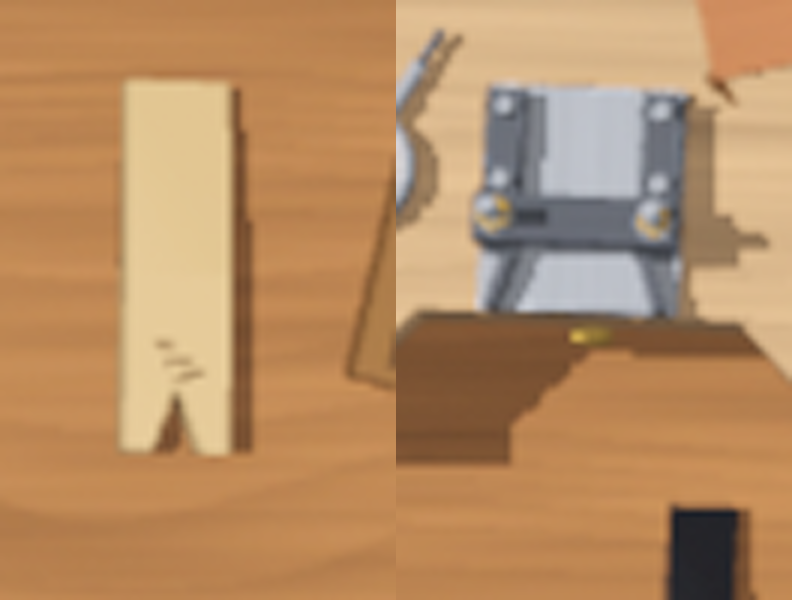

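The crop shows the right bar. It is pale with its V notch at the near end (crop 176,395 to 176,450), and its thin end is farther away at crop row 80. In the right half, the strap's front edge runs from crop (475,243) to (685,247), and the bed front is at about row 315.

```bash
python3 - <<'E'
from h import *
a=load('top1');b=load('scene1')
def W(s):
    f=foc(s);v,u=np.mgrid[:480,:640];z=s['z_map'];P=np.stack([(u-s['cx'])/f*z,(v-s['cy'])/f*z,z],-1)
    return (P-s['t'])@s['R']
for n,s,(x0,x1,y0,y1) in(('top',a,(398-14,436,195,285)),('scene',b,(180,260,170,260))):
    P=W(s);hsv=cv2.cvtColor(s['pixels'],cv2.COLOR_RGB2HSV).astype(int)
    q=hsv[y0:y1,x0:x1].reshape(-1,3)
    m=np.zeros((480,640),np.uint8);m[y0:y1,x0:x1]=((hsv[...,1]<120)&(hsv[...,2]>170))[y0:y1,x0:x1]
    k,l,st,_=cv2.connectedComponentsWithStats(m);i=1+st[1:,4].argmax();M=l==i
    p=P[M];p=p[p[:,2]>.007];print(n,st[i],'pinrect',cv2.minAreaRect((p[:,:2]*1000).astype(np.float32)),'z',np.percentile(p[:,2],[5,50,95]))
    # block
    m=(P[...,2]>.094)&(P[...,2]<.104)&(P[...,0]>.5)&(P[...,0]<.95)&(P[...,1]>-.1)&(P[...,1]<.4)
    k,l,st,_=cv2.connectedComponentsWithStats(m.astype(np.uint8));i=1+st[1:,4].argmax();p=P[l==i]
    print('block',cv2.minAreaRect((p[:,:2]*1000).astype(np.float32)),np.median(p[:,2]))
    m=(P[...,2]>.106)&(P[...,2]<.111)&(P[...,0]>.6)&(P[...,0]<.8)&(P[...,1]>.08)&(P[...,1]<.2)
    print('bed z',np.median(P[m][:,2]))
    m=(P[...,2]>.124)&(P[...,2]<.142)&(P[...,0]>.6)&(P[...,0]<.8)&(P[...,1]>.08)&(P[...,1]<.2)
    p=P[m];print('strap',cv2.minAreaRect((p[:,:2]*1000).astype(np.float32)),np.percentile(p[:,2],[5,50,95]))
print([px2w(a,u,v,z).round(4) for u,v,z in((400.1,207.9,.011),(418.3,208.3,.011),(399.6,269.6,.022),(418.3,270.4,.022))])
R=b['R'];print(env.get_state()['orientation'])
E
```

```text
top [ 400  208   19   63 1140] pinrect ((501.3880615234375, -127.42385864257812), (183.7943115234375, 287.906494140625), 6.41021203994751) z [0.01115832 0.01980846 0.02629226]
block ((729.2643432617188, 143.60787963867188), (321.6378479003906, 282.2565612792969), 87.56753540039062) 0.10023844124106983
bed z 0.108354116698919
strap ((697.6159057617188, 144.3951873779297), (92.28363800048828, 94.1902847290039), 89.60114288330078) [0.12510159 0.13505965 0.14020531]Traceback (most recent call last):
  File "<stdin>", line 10, in <module>
ValueError: attempt to get argmax of an empty sequence
```

>>> apply_moves(
  motion=[
    [[0,0,0],[2.4,-1.55,0],1],
    [[0,0,0],[2.4,-1.55,0],1],
    [[0,0,0],[2.4,-1.55,0],1],
    [[0,0,0],[2.4,-1.55,0],1],
    [[0,0,0],[2.4,-1.55,0],1],
  ],
)

```text
time: 0.52
tool_pos: [0.3069, -0.468, 0.2497]
orientation: [-3.09, -0.566, 0.0]
contact_force: [0.4, 0.2, -0.4]
finger_gap: 0.0852
finger_force: 0.0
```

>>> apply_moves(
  motion=[
    [[0,0,0],[2.4,-1.55,0],1],
    [[0,0,0],[2.4,-1.55,0],1],
    [[0,0,0],[2.4,-1.55,0],1],
    [[0,0,0],[2.4,-1.55,0],1],
    [[0,0,0],[2.4,-1.55,0],1],
  ],
)

```text
time: 0.93
tool_pos: [0.3916, -0.3529, 0.2498]
orientation: [-3.09, -0.567, 0.001]
contact_force: [0.5, -0.9, -0.5]
finger_gap: 0.0854
finger_force: 0.0
```

>>> apply_moves(
  motion=[
    [[0,0,0],[2.0,-1.55,0],1],
    [[0,0,0],[2.0,-1.55,0],1],
    [[0,0,6.9],[0,0,0],1],
    [[0,0,6.9],[0,0,0],1],
    [[0,0,6.9],[0,0,0],1],
  ],
)

```text
time: 1.35
tool_pos: [0.4176, -0.3104, 0.2497]
orientation: [-3.141, 0.005, 0.001]
contact_force: [-1.1, -0.8, 0.8]
finger_gap: 0.0854
finger_force: 0.0
```

```bash
cat >> h.py <<'E'
from scipy.spatial.transform import Rotation as Ro
def pose():
    st=env.get_state();R=Ro.from_rotvec(st['orientation']).as_matrix()
    print('t',round(float(st['time']),2),'tcp',np.round(st['tool_pos'],4),'yaw',np.degrees(np.arctan2(R[1,0],R[0,0])).round(2),'z',R[:,2].round(3),'F',np.round(st['contact_force'],2),'T',np.round(st['ft_torque'],2),'gap',round(float(st['finger_gap']),4),'ff',round(float(st['finger_force']),1))
    return st['tool_pos'],R
E
python3 - <<'E'
from h import *
pose();s=snap('wrist','w1');print(-s['R'].T@s['t'],s['R'].round(2))
a=load('top1')
print([px2w(a,u,v,z).round(4) for u,v,z in((400.1,207.9,.011),(418.3,208.3,.011),(399.6,269.6,.022),(418.3,270.4,.022))])
E
```

```text
t 1.35 tcp [ 0.4176 -0.3104  0.2497] yaw -0.18 z [-0.001  0.    -1.   ] F [-1.11 -0.79  0.84] T [ 0.05 -0.01 -0.01] gap 0.0854 ff 0.0
[ 0.49473939 -0.30882217  0.37458018] [[-0.   -1.   -0.  ]
 [-0.95  0.    0.3 ]
 [-0.3   0.   -0.95]]
[array([ 0.6045, -0.2122,  0.011 ]), array([ 0.6033, -0.2653,  0.011 ]), array([ 0.4245, -0.2064,  0.022 ]), array([ 0.4222, -0.2598,  0.022 ])]
```

View pics/w1.png

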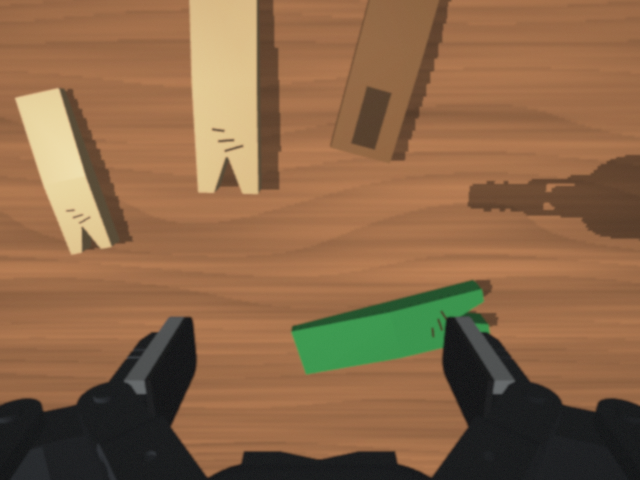

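The wrist view agrees: the pale pin's notched end has its corners at about (198,193) and (258,193), the small look-alike is at (70,170), and the plain pin is at (385,80). I'll go over the grip point and measure again from closer.

>>> apply_moves(
  motion=[
    [[0,0,0],[1.6,-2.5,2],1],
    [[0,0,0],[1.6,-2.5,2],1],
    [[0,0,0],[1.7,-2.6,2],1],
    [[0,0,1.6],[0,0,2],1],
    [[0,0,0],[0,0,0],1],
  ],
)

```text
time: 1.82
tool_pos: [0.4653, -0.2322, 0.1665]
orientation: [-3.139, 0.033, 0.008]
contact_force: [-1.1, -0.5, 1.0]
finger_gap: 0.0856
finger_force: 0.0
```

```bash
python3 - <<'E'
from h import *
s1=load('w1')
print('w1',[px2w(s1,u,v,.022).round(4) for u,v in((198,193),(258,193))])
pose();s=snap('wrist','w2')
E
```

```text
w1 [array([ 0.4221, -0.2069,  0.022 ]), array([ 0.422 , -0.2572,  0.022 ])]
t 1.82 tcp [ 0.4653 -0.2322  0.1665] yaw -1.21 z [-0.005  0.003 -1.   ] F [-1.11 -0.51  0.98] T [-0.01  0.04  0.01] gap 0.0856 ff 0.0
```

View pics/w2.png

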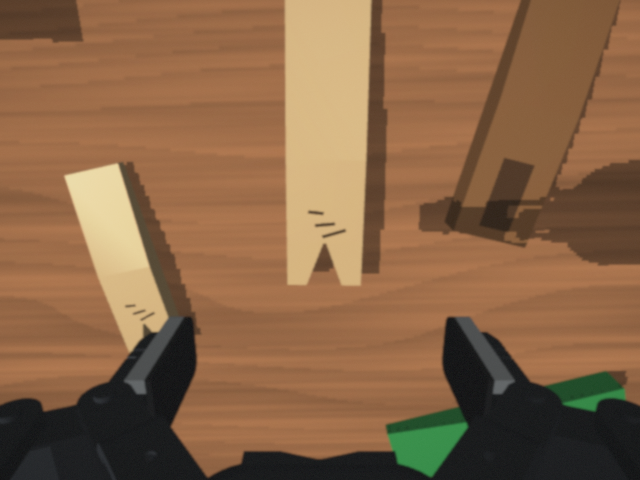

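The pin's thick-end corners are at (288,285) and (361,286), and its edges meet the top border at (285,0) and (371,0). The small look-alike is well clear at left.

```bash
python3 - <<'E'
from h import *
s1=load('w1');s2=load('w2');a=load('top1')
C=[px2w(s2,u,v,.022).round(4) for u,v in((288,285),(361,286),(286.9,180),(364.9,180))];print(C)
def tri(obs):
    A=[];B=[]
    for s,u,v in obs:
        r=px2w(s,u,v,0)-(-s['R'].T@s['t']);r/=np.linalg.norm(r);Q=np.eye(3)-np.outer(r,r);A.append(Q);B.append(Q@(-s['R'].T@s['t']))
    return np.linalg.lstsq(np.vstack(A),np.hstack(B),rcond=None)[0].round(4)
print(tri([(s1,198,193),(s2,288,285)]),tri([(s1,258,193),(s2,361,286)]),tri([(s1,198,193),(a,399.6,269.6)]),tri([(s1,258,193),(a,418.3,270.4)]))
pose()
E
```

```text
[array([ 0.4223, -0.2077,  0.022 ]), array([ 0.4206, -0.2578,  0.022 ]), array([ 0.4948, -0.2101,  0.022 ]), array([ 0.4938, -0.2595,  0.022 ])]
[ 0.4226 -0.2075  0.0232] [ 0.4226 -0.2576  0.026 ] [ 0.4234 -0.2068  0.0234] [ 0.4226 -0.2584  0.0278]
t 1.87 tcp [ 0.4653 -0.2341  0.1683] yaw -1.29 z [-0.004  0.002 -1.   ] F [ 0.15  0.09 -0.41] T [-0.07  0.07 -0.02] gap 0.0855 ff 0.0
```

>>> apply_moves(
  motion=[
    [[0,0,0.4],[0,0,3.5],1],
    [[0,0,0],[0,0,3.5],1],
    [[0,0,0],[0,0,3.5],1],
    [[0,0,0],[0,0,2.5],1],
    [[0,0,0],[0,0,1.0],1],
  ],
)

```text
time: 2.28
tool_pos: [0.4647, -0.236, 0.028]
orientation: [-3.141, 0.052, 0.005]
contact_force: [-0.8, 0.3, -0.2]
finger_gap: 0.0853
finger_force: 0.0
```

>>> apply_moves(
  motion=[
    [[0,0,0],[0,0,0],1],
    [[0,0,0],[0,0,0],1],
  ],
)

```text
time: 2.45
tool_pos: [0.4669, -0.2361, 0.0311]
orientation: [3.14, -0.053, 0.001]
contact_force: [-0.2, -0.3, 0.3]
finger_gap: 0.0853
finger_force: 0.0
```

```bash
python3 -c "
from h import *
pose()"
```

```text
t 2.45 tcp [ 0.4669 -0.2361  0.0311] yaw -1.93 z [ 0.001 -0.001 -1.   ] F [-0.18 -0.32  0.32] T [0.01 0.01 0.02] gap 0.0853 ff 0.0
```

>>> apply_moves(
  motion=[
    [[0,0,0],[-0.2,-0.2,0.8],1],
    [[0,0,0],[0,0,0],1],
    [[0,0,0],[0,0,0],1],
  ],
)

```text
time: 2.7
tool_pos: [0.4648, -0.2331, 0.0229]
orientation: [3.141, -0.052, 0.002]
contact_force: [-0.6, -0.2, -0.6]
finger_gap: 0.0856
finger_force: 0.0
```

>>> apply_moves(
  motion=[
    [[0,0,0],[0,0,0],-1],
    [[0,0,0],[0,0,0],-1],
    [[0,0,0],[0,0,0],-1],
    [[0,0,0],[0,0,0],-1],
    [[0,0,0],[0,0,0],-1],
  ],
  newtons=50,
)

```text
time: 3.12
tool_pos: [0.4649, -0.2332, 0.0225]
orientation: [3.141, -0.053, 0.001]
contact_force: [-0.0, 0.5, 5.9]
finger_gap: 0.0489
finger_force: 52.8
```

>>> apply_moves(
  motion=[
    [[0,0,0],[0,0,0],-1],
    [[0,0,0],[0,0,0],-1],
    [[0,0,0],[0,0,0],-1],
    [[0,0,0],[0,0,0],-1],
    [[0,0,0],[0,0,0],-1],
  ],
)

```text
time: 3.53
tool_pos: [0.4649, -0.2332, 0.0225]
orientation: [3.141, -0.053, 0.001]
contact_force: [-1.7, 0.0, 5.2]
finger_gap: 0.0488
finger_force: 52.8
```

```bash
python3 -c "
from h import *
pose()"
```

```text
t 3.53 tcp [ 0.4649 -0.2332  0.0225] yaw -1.92 z [ 0.001 -0.    -1.   ] F [-1.72  0.05  5.24] T [-0.09  0.18  0.01] gap 0.0488 ff 52.8
```

>>> apply_moves(
  motion=[
    [[0,0,0],[0,0,-1],-1],
    [[0,0,0],[0,0,-2],-1],
    [[0,0,0],[0,0,-3],-1],
    [[0,0,0],[0,0,-3],-1],
    [[0,0,0],[0,0,-3],-1],
  ],
)

```text
time: 3.95
tool_pos: [0.4639, -0.2326, 0.1436]
orientation: [-3.141, 0.052, 0.002]
contact_force: [0.5, -0.7, -1.9]
finger_gap: 0.0491
finger_force: 52.6
```

>>> apply_moves(
  motion=[
    [[0,0,0],[0,0,-3],-1],
    [[0,0,0],[0,0,-3],-1],
    [[0,0,0],[0,0,-3],-1],
    [[0,0,0],[0,0,-1],-1],
    [[0,0,0],[0.4,-1,0],-1],
  ],
)

```text
time: 4.37
tool_pos: [0.4692, -0.2253, 0.2451]
orientation: [3.138, -0.058, 0.007]
contact_force: [0.6, -0.7, -1.6]
finger_gap: 0.0488
finger_force: 52.6
```

>>> apply_moves(
  motion=[
    [[0,0,0],[0.8,-2.5,0],-1],
    [[0,0,0],[0.8,-2.5,0],-1],
    [[0,0,0],[0.8,-2.5,0],-1],
    [[0,0,0],[0.8,-2.5,0],-1],
    [[0,0,0],[0.8,-2.5,0],-1],
  ],
)

```text
time: 4.78
tool_pos: [0.5122, -0.0972, 0.2401]
orientation: [-3.14, 0.052, 0.005]
contact_force: [0.4, 0.1, -1.4]
finger_gap: 0.0488
finger_force: 52.6
```

>>> apply_moves(
  motion=[
    [[0,0,0],[0.8,-2.5,0],-1],
    [[0,0,0],[0.8,-2.5,0],-1],
    [[0,0,0],[0.8,-2.5,0],-1],
    [[0,0,0],[0.8,-2.5,0],-1],
    [[0,0,0],[0.8,-2.5,0],-1],
  ],
)

```text
time: 5.2
tool_pos: [0.5562, 0.0263, 0.24]
orientation: [-3.141, 0.051, 0.005]
contact_force: [0.0, -0.3, -1.3]
finger_gap: 0.0487
finger_force: 52.6
```

>>> apply_moves(
  motion=[
    [[0,0,0],[0,-1.5,0],-1],
    [[0,0,0],[0,0,0],-1],
    [[0,0,0],[0,0,0],-1],
    [[0,0,0],[0,0,0],-1],
    [[0,0,0],[0,0,0],-1],
  ],
)

```text
time: 5.62
tool_pos: [0.5572, 0.038, 0.2412]
orientation: [3.14, -0.055, -0.002]
contact_force: [0.4, -0.5, -1.5]
finger_gap: 0.049
finger_force: 52.6
```

```bash
python3 - <<'E'
from h import *
pose();s=snap('wrist','w3');print(foc(s))
E
```

```text
t 5.62 tcp [0.5572 0.038  0.2412] yaw -2.0 z [-0.001 -0.001 -1.   ] F [ 0.44 -0.5  -1.49] T [-0.02  0.06  0.02] gap 0.049 ff 52.6
427.33508854734
```

View pics/w3.png

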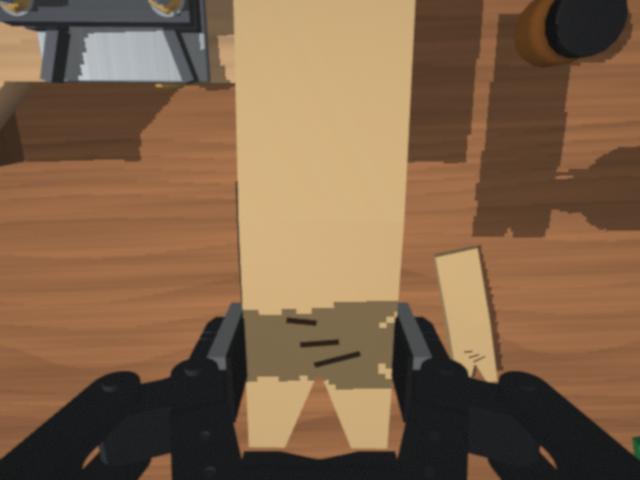

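The view shows the holder at upper left, with bed front corners at about (38,82) and (208,82) and the strap cut off at the top. The pin is square in the grip with its notch nearest the robot. I'll back off 8 cm for a full view.

>>> apply_moves(
  motion=[
    [[0,0,0],[-2,0,0],-1],
    [[0,0,0],[-3,0,0],-1],
    [[0,0,0],[-3,0,0],-1],
    [[0,0,0],[0,0,0],-1],
    [[0,0,0],[0,0,0],-1],
  ],
)

```text
time: 6.08
tool_pos: [0.4766, 0.0409, 0.2423]
orientation: [3.141, -0.054, 0.0]
contact_force: [0.2, -0.3, -1.4]
finger_gap: 0.0491
finger_force: 52.6
```

```bash
python3 - <<'E'
from h import *
pose();s=snap('wrist','w4')
im=s['pixels'][:,:,::-1]
cv2.imwrite('pics/w4c.png',cv2.resize(im[20:220,20:286],(798,600),interpolation=cv2.INTER_CUBIC))
s3=load('w3')
c=[(px2w(s3,238.5,120,.239)+px2w(s3,410.5,120,.239))/2,(px2w(s3,243,290,.241)+px2w(s3,400.5,290,.241))/2,(px2w(s3,248,447,.241)+px2w(s3,388,447,.241))/2]
print(np.round(c,4))
E
```

```text
t 6.08 tcp [0.4766 0.0409 0.2423] yaw -1.97 z [ 0.    -0.001 -1.   ] F [ 0.22 -0.26 -1.39] T [ 0.    0.01 -0.02] gap 0.0491 ff 52.6
[[0.6291 0.0358 0.239 ]
 [0.5768 0.0383 0.241 ]
 [0.5144 0.0417 0.241 ]]
```

View pics/w4c.png

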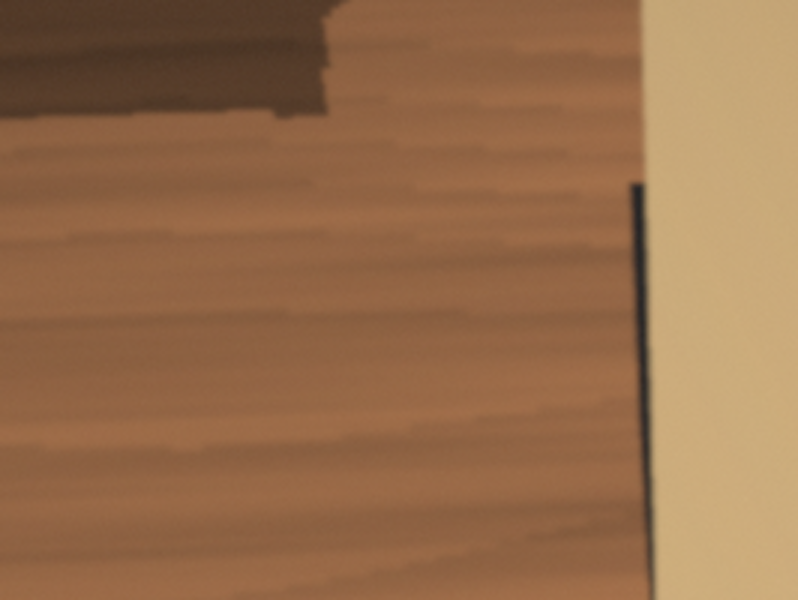

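That was the wrong way: the camera looks back toward the wrist, so this crop shows only bench. I'll go forward instead.

>>> apply_moves(
  motion=[
    [[0,0,0],[3,0,0],-1],
    [[0,0,0],[3,0,0],-1],
    [[0,0,0],[3,0,0],-1],
    [[0,0,0],[3,0,0],-1],
    [[0,0,0],[1,0,0],-1],
  ],
)

```text
time: 6.55
tool_pos: [0.6124, 0.0362, 0.2414]
orientation: [3.141, -0.056, 0.004]
contact_force: [-0.7, -0.5, -2.0]
finger_gap: 0.0489
finger_force: 52.6
```

>>> apply_moves(
  motion=[
    [[0,0,0],[0,0,0],-1],
    [[0,0,0],[0,0,0],-1],
    [[0,0,0],[0,0,0],-1],
  ],
)

```text
time: 6.8
tool_pos: [0.6073, 0.0373, 0.2416]
orientation: [3.141, -0.053, -0.001]
contact_force: [0.6, -0.8, -1.4]
finger_gap: 0.0488
finger_force: 52.6
```

```bash
python3 - <<'E'
from h import *
pose();s=snap('wrist','w5')
E
```

```text
t 6.8 tcp [0.6073 0.0373 0.2416] yaw -1.93 z [-0.001 -0.    -1.   ] F [ 0.58 -0.79 -1.37] T [0.04 0.11 0.07] gap 0.0488 ff 52.6
```

View pics/w5.png

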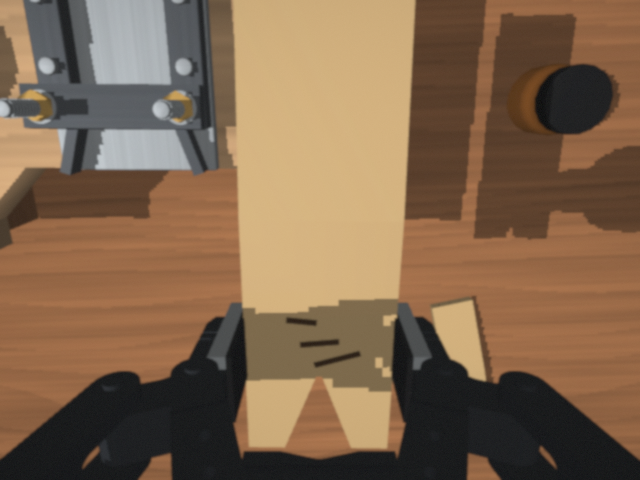

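The holder is fully seen now: strap front edge from (20,127) to (200,130), stud tops at (5,108) and (163,107), bed front edge at row 170 up to (216,170). I'll fit the cheeks, bed and strap using the depth map.

```bash
python3 - <<'E'
from h import *
s=load('w5');f=foc(s);v,u=np.mgrid[:480,:640];z=s['z_map'].astype(float)
P=(np.stack([(u-s['cx'])/f*z,(v-s['cy'])/f*z,z],-1)-s['t'])@s['R']
for r in (10,30,50,115,145,160): 
    print(r,[(c,)+tuple((P[r,c]*1000).round(0).astype(int)) for c in range(20,236,8)])
for c in (50,100,130): print(c,[(r,)+tuple((P[r,c]*1000).round(0).astype(int)) for r in range(76,180,5)])
E
```

```text
10 [(20, np.int64(738), np.int64(201), np.int64(101)), (28, np.int64(734), np.int64(185), np.int64(121)), (36, np.int64(734), np.int64(180), np.int64(123)), (44, np.int64(734), np.int64(177), np.int64(121)), (52, np.int64(734), np.int64(172), np.int64(121)), (60, np.int64(734), np.int64(169), np.int64(119)), (68, np.int64(736), np.int64(170), np.int64(111)), (76, np.int64(736), np.int64(166), np.int64(109)), (84, np.int64(736), np.int64(162), np.int64(108)), (92, np.int64(736), np.int64(158), np.int64(108)), (100, np.int64(735), np.int64(153), np.int64(109)), (108, np.int64(735), np.int64(148), np.int64(110)), (116, np.int64(735), np.int64(144), np.int64(110)), (124, np.int64(735), np.int64(140), np.int64(109)), (132, np.int64(735), np.int64(136), np.int64(110)), (140, np.int64(735), np.int64(132), np.int64(109)), (148, np.int64(734), np.int64(127), np.int64(109)), (156, np.int64(734), np.int64(123), np.int64(109)), (164, np.int64(732), np.int64(115), np.int64(120)), (172, np.int64(732), np.int64(111), np.int64(122)), (180, np.int64(732), np.int64(107), np.int64(121)), (188, np.int64
[... 9832 characters left out ...]
.int64(134), np.int64(137)), (116, np.int64(680), np.int64(134), np.int64(137)), (121, np.int64(678), np.int64(135), np.int64(136)), (126, np.int64(676), np.int64(135), np.int64(138)), (131, np.int64(672), np.int64(148), np.int64(107)), (136, np.int64(669), np.int64(148), np.int64(109)), (141, np.int64(666), np.int64(148), np.int64(110)), (146, np.int64(663), np.int64(149), np.int64(110)), (151, np.int64(660), np.int64(150), np.int64(109)), (156, np.int64(657), np.int64(150), np.int64(109)), (161, np.int64(654), np.int64(151), np.int64(109)), (166, np.int64(651), np.int64(152), np.int64(108)), (171, np.int64(633), np.int64(200), np.int64(2)), (176, np.int64(629), np.int64(201), np.int64(1))]
```

```bash
cat >> h.py <<'E'
def cloud(s):
    f=foc(s);v,u=np.mgrid[:480,:640];z=s['z_map'].astype(float)
    return (np.stack([(u-s['cx'])/f*z,(v-s['cy'])/f*z,z],-1)-s['t'])@s['R']
def fit(x,y):
    for _ in range(3):
        p=np.polyfit(x,y,1);r=abs(y-np.polyval(p,x));k=r<=max(2.5*np.median(r),1e-4);x,y=x[k],y[k]
    return p,len(x)
def pinline(s,r0=60,r1=290):
    P=cloud(s);tz=P[280,320,2];L=[]
    for r in range(r0,r1,3):
        c=np.where(P[r,200:450,2]>tz-.02)[0]+200
        if len(c)<50: continue
        zz=np.median(P[r,c,2]);a=px2w(s,c.min()-.5,r,zz);b=px2w(s,c.max()+.5,r,zz);L.append([*((a+b)/2),np.linalg.norm(a-b)])
    L=np.array(L);p,n=fit(L[:,0],L[:,1])
    print('pin yaw',np.degrees(np.arctan(p[0])).round(2),'y at x',[(x,np.polyval(p,x).round(4)) for x in(L[:,0].min().round(3),L[:,0].max().round(3))],'w',np.median(L[:,3]).round(4),'z far,near',L[0,2].round(4),L[-1,2].round(4),n);return p
E
python3 - <<'E'
from h import *
for n in('w3','w5'): pinline(load(n))
s=load('w5');P=cloud(s);Z=P[...,2]
A=[];B=[];RE=[]
for r in range(3,76):
    l=np.where(Z[r,30:100]>.1165)[0].max()+30+.5; q=np.where((Z[r,140:200]>.1165))[0].min()+140-.5
    A.append(px2w(s,l,r,.120));B.append(px2w(s,q,r,.120))
A=np.array(A);B=np.array(B)
for n,X in(('Linner',A),('Rinner',B)):
    p,k=fit(X[:,0],X[:,1]);print(n,np.degrees(np.arctan(p[0])).round(2),[np.polyval(p,x).round(4) for x in(.675,.70,.74)],k)
F=[];S=[]
for c in range(80,205):
    r=np.where(Z[140:180,c]>.09)[0].max()+140+.5;F.append(px2w(s,c,r,.108))
for c in range(60,150):
    r=np.where(Z[100:145,c]>.128)[0].max()+100+.5;S.append(px2w(s,c,r,.137))
for n,X in(('front',F),('strap',S)):
    X=np.array(X);p,k=fit(X[:,1],X[:,0]);print(n,np.degrees(-np.arctan(p[0])).round(2),'x at y=.145',np.polyval(p,.145).round(4),k)
for a in(.0,.03): pass
m=(P[...,0]>.676)&(P[...,0]<.681)&(P[...,1]>.125)&(P[...,1]<.165)&(Z>.125);print('strap top front',np.median(Z[m]));m=(P[...,0]>.65)&(P[...,0]<.67)&(P[...,1]>.13)&(P[...,1]<.16)&(Z>.1);print('bed',np.median(Z[m]))
pose()
E
```

```text
pin yaw -2.73 y at x [(np.float64(0.578), np.float64(0.039)), (np.float64(0.645), np.float64(0.0358))] w 0.0501 z far,near 0.236 0.2415 53
pin yaw -2.65 y at x [(np.float64(0.628), np.float64(0.0383)), (np.float64(0.696), np.float64(0.0351))] w 0.0501 z far,near 0.2364 0.2419 54
Linner -2.45 [np.float64(0.1701), np.float64(0.169), np.float64(0.1673)] 57
Rinner -2.31 [np.float64(0.118), np.float64(0.117), np.float64(0.1153)] 63
front -2.23 x at y=.145 0.6487 94
strap -2.83 x at y=.145 0.6742 76
strap top front 0.13684806932401777
bed 0.1091220135530083
t 6.85 tcp [0.6071 0.0373 0.2419] yaw -1.92 z [-0.001 -0.    -1.   ] F [ 0.38  0.   -1.32] T [0.01 0.1  0.02] gap 0.0483 ff 52.6
```

The holder axis yaw is about -2.4° with its centre at y=.144 when x=.675, and the strap front is at x≈.674. The strap's lower edge is about 19 above the bed, so contact is expected at roughly 70 mm of tip depth. I'll move to the pre-insert position.

>>> apply_moves(
  motion=[
    [[0,0,0],[-1.87,-2.19,0],-1],
    [[0,0,0],[-1.87,-2.19,0],-1],
    [[0,0,0],[-1.87,-2.19,0],-1],
    [[0,0,0],[-1.87,-2.19,0],-1],
    [[0,0,-0.3],[-1.87,-2.19,0],-1],
  ],
)

```text
time: 7.27
tool_pos: [0.5163, 0.1507, 0.2424]
orientation: [3.141, -0.044, 0.001]
contact_force: [0.3, -1.0, -0.9]
finger_gap: 0.0488
finger_force: 52.7
```

>>> apply_moves(
  motion=[
    [[0,0,0],[0,0,1.5],-1],
    [[0,0,0],[0,0,2],-1],
    [[0,0,0],[0,0,2],-1],
    [[0,0,0],[0,0,1.5],-1],
    [[0,0,0],[0,0,1],-1],
  ],
)

```text
time: 7.68
tool_pos: [0.5166, 0.1496, 0.1609]
orientation: [3.141, -0.044, -0.002]
contact_force: [-0.6, -0.5, -0.6]
finger_gap: 0.0489
finger_force: 52.6
```

>>> apply_moves(
  motion=[
    [[0,0,0],[0,0,0],-1],
    [[0,0,0],[0,0,0],-1],
    [[0,0,0],[0,0,0],-1],
  ],
)

```text
time: 7.93
tool_pos: [0.5184, 0.1502, 0.1631]
orientation: [-3.141, 0.044, -0.002]
contact_force: [1.0, 0.6, -1.1]
finger_gap: 0.0485
finger_force: 52.6
```

```bash
python3 - <<'E'
from h import *
pose();s=snap('wrist','w6');pinline(s)
t=snap('top','top2');b=snap('scene','sc2')
c=t['pixels'][130:230,230:330,::-1];cv2.imwrite('pics/c6.png',np.hstack([cv2.resize(s['pixels'][:,:,::-1],(400,300)),cv2.resize(c,(300,300),interpolation=cv2.INTER_CUBIC)]))
E
```

```text
t 7.93 tcp [0.5184 0.1502 0.1631] yaw -1.62 z [ 0.001  0.    -1.   ] F [ 1.    0.62 -1.09] T [ 0.01  0.1  -0.01] gap 0.0485 ff 52.6
pin yaw -2.35 y at x [(np.float64(0.539), np.float64(0.1514)), (np.float64(0.607), np.float64(0.1486))] w 0.0501 z far,near 0.1582 0.1635 47
```

View pics/c6.png

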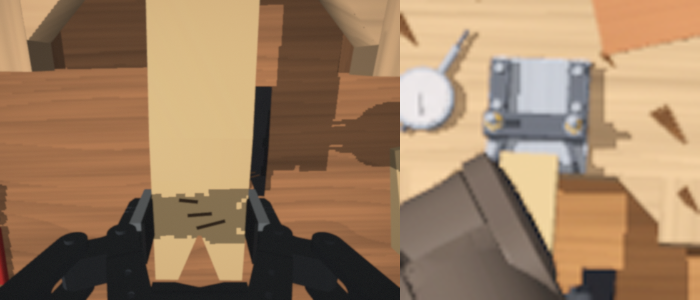

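The wrist half shows the pin square between the horns. The top half shows the pin's tip just before the bed mouth, perhaps a little left of centre. I'll check this numerically with the top camera.

```bash
python3 - <<'E'
from h import *
t=load('top2');a=load('top1')
hsv=cv2.cvtColor(t['pixels'],cv2.COLOR_RGB2HSV)
for r in (182,184,186): print(r,[(c,hsv[r,c].tolist(),) for c in range(258,292)][::1] if r==184 else '')
P=cloud(t);print([(c,(P[184,c]*1000).round().astype(int).tolist()) for c in range(260,290,2)])
# holder in top1: gray profile across cheeks
g=cv2.cvtColor(a['pixels'],cv2.COLOR_RGB2GRAY)
for r in(154,160,182): print(r,g[r,256:298].tolist())
for r in(154,160): print([(c,px2w(a,c,r,.12)[:2].round(4).tolist()) for c in(266,286)])
E
```

```text
182 
184 [(258, [12, 57, 120]), (259, [12, 56, 113]), (260, [12, 55, 83]), (261, [11, 56, 64]), (262, [9, 27, 67]), (263, [19, 83, 204]), (264, [19, 82, 236]), (265, [20, 85, 240]), (266, [20, 84, 239]), (267, [20, 84, 239]), (268, [20, 84, 239]), (269, [20, 84, 239]), (270, [19, 84, 240]), (271, [20, 84, 239]), (272, [19, 84, 240]), (273, [20, 84, 239]), (274, [20, 83, 239]), (275, [20, 84, 239]), (276, [20, 85, 240]), (277, [20, 85, 240]), (278, [20, 84, 239]), (279, [20, 85, 240]), (280, [20, 84, 239]), (281, [20, 84, 239]), (282, [18, 80, 195]), (283, [120, 4, 136]), (284, [110, 17, 185]), (285, [110, 16, 197]), (286, [113, 18, 172]), (287, [112, 24, 119]), (288, [114, 30, 85]), (289, [111, 21, 124]), (290, [109, 19, 146]), (291, [165, 4, 139])]
186 
[(260, [573, 128, 531]), (262, [657, 180, 108]), (264, [648, 169, 153]), (266, [647, 163, 155]), (268, [648, 158, 153]), (270, [647, 152, 156]), (272, [648, 147, 154]), (274, [647, 142, 155]), (276, [649, 137, 146]), (278, [648, 132, 152]), (280, [648, 126, 150]), (282, [657, 125, 108]), (284, [656, 119, 112]), (286, [657, 114, 108]), (288, [655, 108, 119])]
154 [190, 190, 189, 170, 132, 112, 110, 99, 89, 108, 102, 117, 131, 131, 177, 193, 191, 190, 193, 194, 195, 195, 194, 192, 192, 193, 193, 192, 191, 174, 136, 148, 171, 172, 138, 96, 79, 105, 124, 128, 128, 128]
160 [192, 193, 193, 166, 124, 113, 112, 112, 112, 96, 102, 125, 131, 130, 176, 193, 191, 191, 194, 195, 195, 196, 193, 191, 192, 193, 193, 193, 191, 171, 131, 112, 113, 112, 112, 117, 107, 122, 131, 131, 130, 131]
182 [192, 192, 194, 193, 161, 121, 100, 87, 116, 130, 132, 178, 193, 193, 193, 191, 192, 193, 193, 192, 194, 194, 192, 193, 193, 193, 193, 192, 194, 193, 157, 117, 112, 123, 129, 121, 126, 131, 177, 194, 194, 194]
[(266, [0.7377, 0.1683]), (286, [0.7375, 0.1136])]
[(266, [0.7209, 0.1681]), (286, [0.7208, 0.1135])]
```

>>> apply_moves(
  motion=[
    [[0,0,0],[0,0.07,1],-1],
    [[0,0,0],[0,0,1],-1],
    [[0,0,0],[0,0,0.7],-1],
    [[0,0,0],[0,0,0],-1],
    [[0,0,0],[0,0,0],-1],
  ],
)

```text
time: 8.5
tool_pos: [0.5173, 0.1491, 0.1341]
orientation: [3.141, -0.044, -0.003]
contact_force: [-0.5, -0.2, -0.5]
finger_gap: 0.0487
finger_force: 52.7
```

>>> apply_moves(
  motion=[
    [[0,0,0],[0,0,0.1],-1],
    [[0,0,0],[0,0,0],-1],
    [[0,0,0],[0,0,0],-1],
  ],
)

```text
time: 8.75
tool_pos: [0.518, 0.1494, 0.1342]
orientation: [-3.141, 0.044, -0.001]
contact_force: [0.1, 0.4, -1.1]
finger_gap: 0.0491
finger_force: 52.7
```

>>> apply_moves(
  motion=[
    [[0,0,0],[0,0,0.1],-1],
    [[0,0,0],[0,0,0],-1],
    [[0,0,0],[0,0,0],-1],
  ],
)

```text
time: 9.0
tool_pos: [0.5179, 0.1493, 0.1331]
orientation: [-3.141, 0.044, -0.0]
contact_force: [0.4, 0.3, -1.8]
finger_gap: 0.049
finger_force: 52.7
```

>>> apply_moves(
  motion=[
    [[0,0,0],[0.8,0,0],-1],
    [[0,0,0],[0.8,0,0],-1],
    [[0,0,0],[0.8,0,0],-1],
    [[0,0,0],[0.8,0,0],-1],
    [[0,0,0],[0.8,0,0],-1],
  ],
)

```text
time: 9.42
tool_pos: [0.559, 0.148, 0.1329]
orientation: [3.141, -0.045, 0.0]
contact_force: [0.4, -0.5, -1.8]
finger_gap: 0.0494
finger_force: 52.6
```

>>> apply_moves(
  motion=[
    [[0,0,0],[0,0,0.1],-1],
    [[0,0,0],[0,0,0],-1],
    [[0,0,0],[0,0,0],-1],
    [[0,0,0],[0,0,0],-1],
  ],
)

```text
time: 9.75
tool_pos: [0.5573, 0.1482, 0.1318]
orientation: [3.141, -0.044, -0.001]
contact_force: [-0.3, -0.4, -1.0]
finger_gap: 0.0488
finger_force: 52.6
```

```bash
python3 - <<'E'
from h import *
pose();s=snap('wrist','w7');pinline(s,100);pose()
P=cloud(s);Z=P[...,2]
print([(c,(P[40,c]*1000).round().astype(int).tolist()) for c in list(range(200,250,5))+list(range(395,450,5))])
E
```

```text
t 9.75 tcp [0.5573 0.1482 0.1318] yaw -1.6 z [-0.001 -0.    -1.   ] F [-0.31 -0.38 -0.98] T [ 0.02  0.09 -0.04] gap 0.0488 ff 52.6
pin yaw -2.32 y at x [(np.float64(0.578), np.float64(0.1494)), (np.float64(0.635), np.float64(0.1471))] w 0.0501 z far,near 0.128 0.1322 45
t 9.8 tcp [0.5574 0.1482 0.132 ] yaw -1.6 z [-0. -0. -1.] F [ 1.36 -0.09 -0.84] T [-0.04  0.04 -0.  ] gap 0.0488 ff 52.6
[(200, [652, 182, 121]), (205, [652, 181, 121]), (210, [653, 180, 116]), (215, [654, 180, 111]), (220, [654, 179, 108]), (225, [654, 177, 108]), (230, [654, 175, 110]), (235, [652, 171, 124]), (240, [651, 170, 125]), (245, [651, 168, 126]), (395, [650, 126, 127]), (400, [650, 125, 127]), (405, [650, 124, 126]), (410, [650, 122, 125]), (415, [652, 117, 108]), (420, [652, 116, 110]), (425, [652, 114, 110]), (430, [652, 112, 109]), (435, [652, 112, 113]), (440, [651, 112, 118]), (445, [651, 111, 120])]
```

>>> apply_moves(
  motion=[
    [[0,0,0],[0,0,0.1],-1],
    [[0,0,0],[0,0,0],-1],
    [[0,0,0],[0,0,0],-1],
  ],
)

```text
time: 10.05
tool_pos: [0.5577, 0.1482, 0.131]
orientation: [3.141, -0.044, -0.0]
contact_force: [-0.3, -0.6, -1.8]
finger_gap: 0.0489
finger_force: 52.7
```

>>> apply_moves(
  motion=[
    [[0,0,0],[0,0,0.05],-1],
    [[0,0,0],[0,0,0],-1],
    [[0,0,0],[0,0,0],-1],
  ],
)

```text
time: 10.3
tool_pos: [0.5579, 0.1482, 0.1306]
orientation: [-3.141, 0.044, -0.0]
contact_force: [0.1, 0.9, -0.3]
finger_gap: 0.0489
finger_force: 52.7
```

```bash
python3 -c "
from h import *
pose()"
```

```text
t 10.3 tcp [0.5579 0.1482 0.1306] yaw -1.61 z [ 0.  0. -1.] F [ 0.07  0.9  -0.35] T [0.05 0.01 0.07] gap 0.0489 ff 52.7
```

>>> apply_moves(
  motion=[
    [[0,0,0],[0,0,0.03],-1],
    [[0,0,0],[0,0,0],-1],
    [[0,0,0],[0,0,0],-1],
  ],
)

```text
time: 10.55
tool_pos: [0.5579, 0.1482, 0.1303]
orientation: [-3.141, 0.044, -0.0]
contact_force: [-0.5, -0.5, 0.9]
finger_gap: 0.0492
finger_force: 52.8
```

>>> apply_moves(
  motion=[
    [[0,0,0],[0,0,0.03],-1],
    [[0,0,0],[0,0,0],-1],
    [[0,0,0],[0,0,0],-1],
  ],
)

```text
time: 10.8
tool_pos: [0.5579, 0.1482, 0.13]
orientation: [-3.141, 0.044, -0.0]
contact_force: [-0.6, 0.0, 1.6]
finger_gap: 0.0489
finger_force: 52.9
```

```bash
python3 -c "
from h import *
pose()"
```

```text
t 10.8 tcp [0.5579 0.1482 0.13  ] yaw -1.62 z [ 0.  0. -1.] F [-0.59  0.02  1.58] T [-0.02 -0.08 -0.02] gap 0.0489 ff 52.9
```

>>> apply_moves(
  motion=[
    [[0,0,0],[0,0,-0.02],-1],
    [[0,0,0],[0.4,0,0],-1],
    [[0,0,0],[0.4,0,0],-1],
    [[0,0,0],[0.4,0,0],-1],
    [[0,0,0],[0,0,0],-1],
  ],
)

```text
time: 11.22
tool_pos: [0.5711, 0.1477, 0.1301]
orientation: [-3.141, 0.045, -0.002]
contact_force: [0.6, 0.0, 2.3]
finger_gap: 0.0489
finger_force: 52.9
```

>>> apply_moves(
  motion=[
    [[0,0,0],[0.3,0,0],-1],
    [[0,0,0],[0.3,0,0],-1],
    [[0,0,0],[0,0,0],-1],
    [[0,0,0],[0,0,0],-1],
  ],
)

```text
time: 11.55
tool_pos: [0.5763, 0.1476, 0.1302]
orientation: [-3.141, 0.045, -0.001]
contact_force: [0.3, 1.0, 0.5]
finger_gap: 0.0489
finger_force: 52.9
```

```bash
python3 -c "
from h import *
pose()"
```

```text
t 11.55 tcp [0.5763 0.1476 0.1302] yaw -1.63 z [ 0.001  0.    -1.   ] F [0.32 1.05 0.47] T [-0.02 -0.22 -0.06] gap 0.0489 ff 52.9
```

>>> apply_moves(
  motion=[
    [[0,0,0],[0.25,0,0],-1],
    [[0,0,0],[0.25,0,0],-1],
    [[0,0,0],[0,0,0],-1],
  ],
)

```text
time: 11.8
tool_pos: [0.5813, 0.1475, 0.1302]
orientation: [-3.141, 0.044, -0.001]
contact_force: [0.4, 0.6, 2.2]
finger_gap: 0.0494
finger_force: 53.0
```

>>> apply_moves(
  motion=[
    [[0,0,0],[0.25,0,0],-1],
    [[0,0,0],[0.25,0,0],-1],
    [[0,0,0],[0,0,0],-1],
  ],
)

```text
time: 12.05
tool_pos: [0.5865, 0.1473, 0.1302]
orientation: [-3.141, 0.045, -0.001]
contact_force: [0.7, 0.1, 2.3]
finger_gap: 0.0488
finger_force: 53.0
```

>>> apply_moves(
  motion=[
    [[0,0,0],[0.2,0,0],-1],
    [[0,0,0],[0.2,0,0],-1],
    [[0,0,0],[0,0,0],-1],
  ],
)

```text
time: 12.3
tool_pos: [0.5903, 0.1472, 0.1302]
orientation: [-3.141, 0.045, -0.001]
contact_force: [0.4, -0.1, 2.3]
finger_gap: 0.049
finger_force: 53.1
```

```bash
python3 -c "
from h import *
pose()"
```

```text
t 12.3 tcp [0.5903 0.1472 0.1302] yaw -1.63 z [ 0.  0. -1.] F [ 0.42 -0.11  2.32] T [ 0.   -0.29  0.03] gap 0.049 ff 53.1
```

>>> apply_moves(
  motion=[
    [[0,0,0],[0.2,0,-0.02],-1],
    [[0,0,0],[0.2,0,0],-1],
    [[0,0,0],[0,0,0],-1],
  ],
)

```text
time: 12.55
tool_pos: [0.5943, 0.1471, 0.1303]
orientation: [-3.141, 0.045, -0.001]
contact_force: [1.4, 0.2, 2.6]
finger_gap: 0.0485
finger_force: 53.0
```

>>> apply_moves(
  motion=[
    [[0,0,0],[0.2,0,0],-1],
    [[0,0,0],[0.2,0,0],-1],
    [[0,0,0],[0,0,0],-1],
  ],
)

```text
time: 12.8
tool_pos: [0.5983, 0.147, 0.1303]
orientation: [-3.141, 0.045, -0.001]
contact_force: [0.4, 0.0, 2.2]
finger_gap: 0.049
finger_force: 53.0
```

>>> apply_moves(
  motion=[
    [[0,0,0],[0.2,0,0],-1],
    [[0,0,0],[0.1,0,0],-1],
    [[0,0,0],[0,0,0],-1],
  ],
)

```text
time: 13.05
tool_pos: [0.6011, 0.1469, 0.1303]
orientation: [-3.141, 0.044, -0.0]
contact_force: [-0.4, 0.0, 2.7]
finger_gap: 0.049
finger_force: 53.1
```

```bash
python3 -c "
from h import *
pose()"
```

```text
t 13.05 tcp [0.6011 0.1469 0.1303] yaw -1.62 z [ 0.  0. -1.] F [-0.36  0.04  2.66] T [-0.05 -0.09  0.01] gap 0.049 ff 53.1
```

>>> apply_moves(
  motion=[
    [[0,0,0],[0.1,0,-0.03],-1],
    [[0,0,0],[0.1,0,0],-1],
    [[0,0,0],[0,0,0],-1],
  ],
)

```text
time: 13.3
tool_pos: [0.6029, 0.1468, 0.1305]
orientation: [3.141, -0.044, -0.0]
contact_force: [-0.3, 0.3, 2.2]
finger_gap: 0.0488
finger_force: 53.0
```

>>> apply_moves(
  motion=[
    [[0,0,0],[0.1,0,0],-1],
    [[0,0,0],[0.1,0,0],-1],
    [[0,0,0],[0,0,0],-1],
  ],
)

```text
time: 13.55
tool_pos: [0.605, 0.1468, 0.1305]
orientation: [3.141, -0.044, 0.0]
contact_force: [0.9, -0.4, 1.6]
finger_gap: 0.0488
finger_force: 53.0
```

```bash
python3 -c "
from h import *
pose()"
```

```text
t 13.55 tcp [0.605  0.1468 0.1305] yaw -1.62 z [ 0. -0. -1.] F [ 0.93 -0.35  1.57] T [-0.04 -0.09  0.02] gap 0.0488 ff 53.0
```

>>> apply_moves(
  motion=[
    [[0,0,0],[0.1,0,-0.01],-1],
    [[0,0,0],[0.1,0,0],-1],
    [[0,0,0],[0,0,0],-1],
  ],
)

```text
time: 13.8
tool_pos: [0.607, 0.1467, 0.1306]
orientation: [3.141, -0.045, 0.0]
contact_force: [0.4, 0.6, 1.2]
finger_gap: 0.0491
finger_force: 52.9
```

>>> apply_moves(
  motion=[
    [[0,0,0],[0.1,0,0],-1],
    [[0,0,0],[0.1,0,0],-1],
    [[0,0,0],[0,0,0],-1],
  ],
)

```text
time: 14.05
tool_pos: [0.6075, 0.1467, 0.1305]
orientation: [3.141, -0.044, -0.004]
contact_force: [-6.6, -0.9, 5.6]
finger_gap: 0.0488
finger_force: 53.4
```

```bash
python3 -c "
from h import *
pose()"
```

```text
t 14.05 tcp [0.6075 0.1467 0.1305] yaw -1.6 z [-0.003 -0.001 -1.   ] F [-6.6  -0.88  5.6 ] T [-0.13  1.22 -0.08] gap 0.0488 ff 53.4
```

Contact came at about 70 mm tip depth, as predicted, but the hand is bearing down by 5–7 N. I'll let go so the pin settles flat, then regrip unloaded.

>>> apply_moves(
  motion=[
    [[0,0,0],[0,0,0],0.6],
    [[0,0,0],[0,0,0],0.6],
    [[0,0,0],[0,0,0],0.6],
    [[0,0,0],[-0.1,0,0],0.6],
    [[0,0,0],[0,0,0],0.6],
  ],
)

```text
time: 14.47
tool_pos: [0.6079, 0.1467, 0.1307]
orientation: [-3.141, 0.044, -0.0]
contact_force: [0.6, -1.0, 0.4]
finger_gap: 0.0683
finger_force: 0.0
```

```bash
python3 - <<'E'
from h import *
pose();s=snap('wrist','w8');pinline(s,100);P=cloud(s)
for c in(300,340): print([(r,)+tuple((P[r,c]*1000).round(1)) for r in range(100,300,25)])
E
```

```text
t 14.47 tcp [0.6079 0.1467 0.1307] yaw -1.62 z [ 0.  0. -1.] F [ 0.6  -1.03  0.36] T [ 0.01  0.01 -0.02] gap 0.0683 ff 0.0
pin yaw -3.25 y at x [(np.float64(0.628), np.float64(0.1478)), (np.float64(0.685), np.float64(0.1446))] w 0.0668 z far,near 0.1361 0.131 52
[(100, np.float64(685.5), np.float64(151.5), np.float64(135.7)), (125, np.float64(679.1), np.float64(151.7), np.float64(137.3)), (150, np.float64(671.6), np.float64(152.4), np.float64(128.6)), (175, np.float64(664.5), np.float64(152.7), np.float64(129.8)), (200, np.float64(657.1), np.float64(152.9), np.float64(130.6)), (225, np.float64(649.2), np.float64(153.3), np.float64(130.2)), (250, np.float64(641.6), np.float64(153.5), np.float64(131.6)), (275, np.float64(633.1), np.float64(153.9), np.float64(131.0))]
[(100, np.float64(685.2), np.float64(140.9), np.float64(135.9)), (125, np.float64(678.8), np.float64(141.0), np.float64(137.2)), (150, np.float64(671.3), np.float64(140.7), np.float64(128.5)), (175, np.float64(664.1), np.float64(140.8), np.float64(129.4)), (200, np.float64(656.8), np.float64(141.0), np.float64(130.6)), (225, np.float64(649.0), np.float64(141.1), np.float64(130.5)), (250, np.float64(640.8), np.float64(141.2), np.float64(130.3)), (275, np.float64(632.6), np.float64(141.3), np.float64(130.7))]
```

>>> apply_moves(
  motion=[
    [[0,0,0],[0,0,0],-1],
    [[0,0,0],[0,0,0],-1],
    [[0,0,0],[0,0,0],-1],
    [[0,0,0],[0,0,0],-1],
    [[0,0,0],[0,0,0],-1],
  ],
  newtons=40,
)

```text
time: 14.93
tool_pos: [0.6079, 0.1467, 0.131]
orientation: [3.141, -0.045, 0.0]
contact_force: [-2.3, -1.3, 5.2]
finger_gap: 0.0491
finger_force: 41.9
```

```bash
python3 - <<'E'
from h import *
pose();s=snap('wrist','w9');pinline(s,165,290);pose()
E
```

```text
t 14.93 tcp [0.6079 0.1467 0.131 ] yaw -1.63 z [ 0. -0. -1.] F [-2.3  -1.32  5.15] T [-0.2   0.42 -0.18] gap 0.0491 ff 41.9
pin yaw -4.28 y at x [(np.float64(0.628), np.float64(0.1481)), (np.float64(0.667), np.float64(0.1452))] w 0.0635 z far,near 0.1289 0.1311 25
t 14.98 tcp [0.6079 0.1467 0.131 ] yaw -1.63 z [ 0. -0. -1.] F [-1.74 -2.27  6.04] T [-0.18  0.41 -0.16] gap 0.049 ff 42.0
```

>>> apply_moves(
  motion=[
    [[0,0,0],[0,0,-0.1],-1],
    [[0,0,0],[0,0,0],-1],
    [[0,0,0],[0,0,0],-1],
  ],
)

```text
time: 15.23
tool_pos: [0.6078, 0.1466, 0.1311]
orientation: [3.141, -0.044, -0.0]
contact_force: [3.0, -0.4, -6.3]
finger_gap: 0.0489
finger_force: 44.1
```

```bash
python3 - <<'E'
from h import *
F=[]
for i in range(4): env.snapshot('top'); F.append(env.get_state()['contact_force'])
print(np.mean(F,0).round(2));pose()
s=load('w9')
P=cloud(s)
for r in(170,200,230,260): print(r,[(c,(P[r,c]*1000).round().astype(int).tolist()[1:]) for c in list(range(215,250,3))+list(range(395,440,3))])
E
```

```text
[ 3.43  0.33 -8.55]
t 15.43 tcp [0.6078 0.1466 0.1312] yaw -1.62 z [-0. -0. -1.] F [  4.67   0.04 -10.08] T [ 0.08 -0.78 -0.04] gap 0.0488 ff 43.7
170 [(215, [180, 120]), (218, [179, 121]), (221, [178, 121]), (224, [177, 121]), (227, [176, 120]), (230, [175, 119]), (233, [176, 113]), (236, [175, 110]), (239, [171, 128]), (242, [170, 129]), (245, [169, 129]), (248, [168, 129]), (395, [124, 129]), (398, [124, 129]), (401, [123, 129]), (404, [122, 129]), (407, [117, 109]), (410, [116, 109]), (413, [115, 109]), (416, [115, 115]), (419, [115, 120]), (422, [115, 121]), (425, [114, 121]), (428, [113, 121]), (431, [112, 122]), (434, [111, 122]), (437, [110, 122])]
200 [(215, [181, 121]), (218, [180, 121]), (221, [179, 120]), (224, [180, 113]), (227, [179, 110]), (230, [178, 110]), (233, [178, 109]), (236, [176, 109]), (239, [171, 131]), (242, [170, 131]), (245, [169, 130]), (248, [169, 130]), (395, [124, 130]), (398, [124, 131]), (401, [123, 131]), (404, [117, 108]), (407, [116, 108]), (410, [115, 109]), (413, [114, 109]), (416, [113, 109]), (419, [112, 109]), (422, [112, 112]), (425, [113, 
[... 309 characters left out ...]
4, 130]), (398, [123, 132]), (401, [122, 131]), (404, [96, 2]), (407, [94, 1]), (410, [92, 1]), (413, [90, 2]), (416, [88, 1]), (419, [87, 2]), (422, [84, 1]), (425, [83, 1]), (428, [81, 0]), (431, [79, 1]), (434, [77, 1]), (437, [75, 2])]
260 [(215, [215, 1]), (218, [214, 1]), (221, [212, 1]), (224, [209, 1]), (227, [208, 1]), (230, [206, 2]), (233, [204, 1]), (236, [202, 0]), (239, [200, 0]), (242, [172, 132]), (245, [171, 131]), (248, [170, 131]), (395, [124, 131]), (398, [123, 132]), (401, [97, 0]), (404, [95, 1]), (407, [93, 0]), (410, [91, 1]), (413, [89, 1]), (416, [88, 2]), (419, [86, 2]), (422, [83, 0]), (425, [82, 1]), (428, [80, 2]), (431, [78, 2]), (434, [76, 1]), (437, [74, 2])]
```

>>> apply_moves(
  motion=[
    [[0,0,0],[0,0,0.06],-1],
    [[0,0,0],[0,0,0],-1],
  ],
)

```text
time: 15.6
tool_pos: [0.6078, 0.1466, 0.1311]
orientation: [3.141, -0.045, 0.0]
contact_force: [2.3, 0.2, -5.9]
finger_gap: 0.0491
finger_force: 44.1
```

```bash
cat >> h.py <<'E'
def ff(n=5):
    for i in range(n):
        env.snapshot('top'); s=env.get_state();print(np.round(s['contact_force'],1),np.round(s['tool_pos']*1000,1))
E
python3 - <<'E'
from h import *
ff()
E
```

```text
[ 2.6 -0.4 -6.4] [607.9 146.6 131.1]
[ 1.6 -0.7 -4.9] [607.9 146.6 131.1]
[ 2.2 -1.8 -5.8] [607.9 146.6 131.1]
[ 2.3 -0.6 -5.6] [607.8 146.6 131.1]
[ 2.6 -0.4 -5.8] [607.8 146.6 131.1]
```

>>> apply_moves(
  motion=[
    [[0,0,0],[0,0,0.03],-1],
    [[0,0,0],[0,0,0],-1],
    [[0,0,0],[0,0,0],-1],
  ],
)

```text
time: 16.1
tool_pos: [0.6078, 0.1466, 0.1311]
orientation: [3.141, -0.045, 0.0]
contact_force: [1.6, -1.9, -1.0]
finger_gap: 0.049
finger_force: 44.5
```

```bash
python3 -c "
from h import *
ff(4)"
```

```text
[ 0.3 -1.6 -0.4] [607.8 146.6 131.1]
[ 1.2 -1.9  1.2] [607.8 146.6 131.1]
[-0.6 -1.1 -0.1] [607.8 146.6 131.1]
[ 0.8 -1.3  0.6] [607.9 146.6 131.1]
```

>>> apply_moves(
  motion=[
    [[0,0,0],[0.1,0,0],-1],
    [[0,0,0],[0,0,0],-1],
  ],
)

```text
time: 16.47
tool_pos: [0.6079, 0.1467, 0.131]
orientation: [3.141, -0.044, -0.003]
contact_force: [-5.1, -2.4, 4.9]
finger_gap: 0.0488
finger_force: 45.4
```

```bash
python3 -c "
from h import *
ff(3)"
```

```text
[-3.6 -3.2  4.6] [607.9 146.7 131. ]
[-4.8 -1.9  4.9] [607.9 146.7 131. ]
[-4.7 -2.1  4.7] [607.9 146.7 131. ]
```

>>> apply_moves(
  motion=[
    [[0,0,0],[0.05,0,-0.04],-1],
    [[0,0,0],[0,0,0],-1],
  ],
)

```text
time: 16.78
tool_pos: [0.6079, 0.1467, 0.1311]
orientation: [3.141, -0.044, -0.004]
contact_force: [-4.6, -2.8, 3.5]
finger_gap: 0.0486
finger_force: 45.1
```

```bash
python3 -c "
from h import *
ff(3)"
```

```text
[-5.4 -2.8  2.5] [607.9 146.6 131.1]
[-5.6 -2.7  3.5] [607.9 146.6 131.1]
[-5.9 -3.6  3.3] [607.9 146.6 131.1]
```

>>> apply_moves(
  motion=[
    [[0,0,0],[0.1,0.03,-0.06],-1],
    [[0,0,0],[0,0,0],-1],
  ],
)

```text
time: 17.1
tool_pos: [0.608, 0.1466, 0.1311]
orientation: [3.141, -0.043, -0.007]
contact_force: [-6.7, -1.0, 0.9]
finger_gap: 0.0495
finger_force: 44.9
```

```bash
python3 -c "
from h import *
ff(3);pose()"
```

```text
[-7.8 -1.9  0.5] [608.  146.6 131.1]
[-7.1 -1.4  0.8] [608.  146.6 131.1]
[-7.5 -1.4  1. ] [608.  146.6 131.1]
t 17.25 tcp [0.608  0.1466 0.1311] yaw -1.58 z [-0.005 -0.001 -1.   ] F [-7.55 -1.44  1.01] T [-0.16  1.33 -0.18] gap 0.0492 ff 44.9
```

>>> apply_moves(
  motion=[
    [[0,0,0],[0.12,0.02,-0.07],-1],
    [[0,0,0],[0,0,0],-1],
  ],
)

```text
time: 17.42
tool_pos: [0.6081, 0.1466, 0.1311]
orientation: [3.14, -0.043, -0.011]
contact_force: [-9.1, -0.8, -1.4]
finger_gap: 0.0491
finger_force: 44.6
```

```bash
python3 -c "
from h import *
ff(3);pose()"
```

```text
[-8.4  0.9 -1.8] [608.1 146.6 131.1]
[-8.8 -1.1 -0.5] [608.1 146.6 131.1]
[-9.1  0.2 -1.4] [608.1 146.6 131.1]
t 17.57 tcp [0.6081 0.1466 0.1311] yaw -1.55 z [-0.007 -0.001 -1.   ] F [-9.06  0.23 -1.44] T [ 0.02  1.7  -0.12] gap 0.0492 ff 44.6
```

Force rose with hardly any advance, which suggests the pin drooped or tilted about the bed edge when released. I'll measure the pin's pitch from depth, before and now.

```bash
cat >> h.py <<'E'
def plane(s,m):
    P=cloud(s)[m];k=np.ones(len(P),bool)
    for _ in range(3):
        A=np.c_[P[:,:2]-P[k][:,:2].mean(0),np.ones(len(P))];c=np.linalg.lstsq(A[k],P[k,2],rcond=None)[0];r=abs(A@c-P[:,2]);k=r<3*np.median(r)+1e-4
    return np.degrees(np.arctan(c[:2])).round(2),c[2].round(4),k.sum()
def pitch(s,thick_x):
    P=cloud(s);v,u=np.mgrid[:480,:640];tz=P[280,320,2]
    base=(u>255)&(u<390)&(v<295)&(abs(P[...,2]-tz)<.02)
    a=base&(P[...,0]<thick_x); b=base&(P[...,0]>thick_x+.004)&(P[...,0]<thick_x+.03)&(P[...,2]<tz+.002)
    blk=(P[...,2]>.095)&(P[...,2]<.104)&((u<200)|(u>450))&(v<200)&(P[...,0]>.6)
    print('thick',*plane(s,a),'tang',*plane(s,b),'block',*(plane(s,blk) if blk.sum()>200 else ['-']))
E
python3 - <<'E'
from h import *
for n,x in(('w3',.599),('w5',.649),('w6',.560),('w7',.599),('w8',.649),('w9',.649)): print(n);pitch(load(n),x)
print('now');s=snap('wrist','w10');pitch(s,.649)
E
```

```text
w3
thick [-0.1   0.03] 0.2415 9176 tang [-6.89  0.35] 0.2395 11696 block [-0.05  0.01] 0.1012 2146
w5
thick [-0.11  0.05] 0.2419 9098 tang [-6.83  0.36] 0.2399 11702 block [-0.01 -0.48] 0.1011 5579
w6
thick [-0.04  0.06] 0.1635 9025 tang [-6.64  0.39] 0.1616 11687 block [-0.25  0.05] 0.1009 10832
w7
thick [-0.13  0.05] 0.1322 9156 tang [-6.88  0.26] 0.1302 11656 block [0.49 0.02] 0.1009 32566
w8
thick [0.09 0.05] 0.131 8932 tang [-6.56  0.31] 0.1295 9279 block [0.03 0.03] 0.101 53772
w9
thick [ 0.17 -0.01] 0.131 8979 tang [-6.53  0.33] 0.1295 9276 block [0.04 0.03] 0.101 53987
now
thick [0.08 0.03] 0.131 8863 tang [-6.59  0.32] 0.1295 9246 block [0.04 0.03] 0.101 53940
```

```bash
python3 - <<'E'
from h import *
t=snap('top','top3');hsv=cv2.cvtColor(t['pixels'],cv2.COLOR_RGB2HSV).astype(int)
for c in (268,272,276,280): print(c,[(r,hsv[r,c,1]) for r in range(148,172)])
print([(r,px2w(t,276,r,.119).round(4).tolist()) for r in(150,152,154)])
for r in(157,160): print(r,[(c,hsv[r,c,1],hsv[r,c,2]) for c in range(258,294)])
print([px2w(t,c,157,.12)[1].round(4) for c in(260,270,280,290)])
b=snap('scene','sc3');h2=cv2.cvtColor(b['pixels'],cv2.COLOR_RGB2HSV).astype(int)
H=np.array([.674,.144,.108]);ax=np.array([np.cos(np.radians(-1.8)),np.sin(np.radians(-1.8)),0])
for off in(-.012,0,.012):
  n=np.array([-ax[1],ax[0],0])
  print(off,[(d,h2[tuple(np.round(w2px(b,H+ax*d/1000+n*off+[0,0,.006 if d>70 else .011])[::-1]).astype(int))][1]) for d in range(30,82,2)])
# scan across at d=50, z=.12
print([(o,h2[tuple(np.round(w2px(b,H+ax*.05+n*o/1000+[0,0,.012])[::-1]).astype(int))][1:].tolist()) for o in range(-46,47,2)])
# notch end in wrist
for nm in('w5','w10'):
  g=load(nm)['pixels'].astype(int);print(nm,[(r,g[r,265].tolist()[0],g[r,370].tolist()[0]) for r in range(436,456,2)])
E
```

```text
268 [(148, np.int64(56)), (149, np.int64(55)), (150, np.int64(57)), (151, np.int64(55)), (152, np.int64(55)), (153, np.int64(56)), (154, np.int64(55)), (155, np.int64(55)), (156, np.int64(55)), (157, np.int64(55)), (158, np.int64(58)), (159, np.int64(56)), (160, np.int64(56)), (161, np.int64(56)), (162, np.int64(55)), (163, np.int64(56)), (164, np.int64(56)), (165, np.int64(54)), (166, np.int64(56)), (167, np.int64(58)), (168, np.int64(54)), (169, np.int64(55)), (170, np.int64(56)), (171, np.int64(58))]
272 [(148, np.int64(86)), (149, np.int64(24)), (150, np.int64(37)), (151, np.int64(47)), (152, np.int64(61)), (153, np.int64(58)), (154, np.int64(57)), (155, np.int64(56)), (156, np.int64(56)), (157, np.int64(56)), (158, np.int64(56)), (159, np.int64(56)), (160, np.int64(53)), (161, np.int64(55)), (162, np.int64(55)), (163, np.int64(56)), (164, np.int64(56)), (165, np.int64(54)), (166, np.int64(52)), (167, np.int64(55)), (168, np.int64(55)), (169, np.int64(53)), (170, np.int64(52)), (171, np.int64(49))]
276 [(148, np.int64(84)), (149, np.int64(32)), (150, np.int64(4)), (151, np.int64(
[... 5796 characters left out ...]
4]), (6, [130, 215]), (8, [132, 215]), (10, [130, 217]), (12, [130, 217]), (14, [133, 211]), (16, [129, 220]), (18, [135, 213]), (20, [129, 220]), (22, [132, 217]), (24, [135, 198]), (26, [101, 137]), (28, [26, 88]), (30, [11, 89]), (32, [19, 92]), (34, [6, 87]), (36, [9, 84]), (38, [14, 89]), (40, [6, 88]), (42, [6, 84]), (44, [17, 138]), (46, [113, 190])]
w5 [(436, 203, 203), (438, 204, 203), (440, 202, 204), (442, 203, 204), (444, 203, 203), (446, 193, 200), (448, 164, 173), (450, 131, 124), (452, 47, 46), (454, 27, 26)]
w10 [(436, 213, 213), (438, 213, 212), (440, 212, 213), (442, 213, 213), (444, 212, 213), (446, 192, 205), (448, 166, 171), (450, 134, 137), (452, 47, 50), (454, 29, 28)]
```

The tip is 71–72 mm past the strap front, centred to within about 1 mm, square and flat, with no slip in the grip. The wedge is therefore genuine, and I'll keep pushing in small steps towards 12 N.

>>> apply_moves(
  motion=[
    [[0,0,0],[0.1,0,-0.03],-1],
    [[0,0,0],[0,0,0],-1],
  ],
)

```text
time: 17.88
tool_pos: [0.6082, 0.1466, 0.1311]
orientation: [3.14, -0.042, -0.014]
contact_force: [-12.8, -2.1, -0.6]
finger_gap: 0.0487
finger_force: 44.6
```

```bash
python3 -c "
from h import *
ff(4);pose()"
```

```text
[-12.1  -1.7  -1. ] [608.1 146.5 131.1]
[-12.4  -0.1  -1.9] [608.2 146.6 131.1]
[-11.1  -0.1  -0.7] [608.2 146.5 131.1]
[-10.8  -1.   -1.6] [608.2 146.6 131.1]
t 18.08 tcp [0.6082 0.1466 0.1311] yaw -1.54 z [-0.009 -0.001 -1.   ] F [-10.82  -1.02  -1.56] T [ 0.02  2.27 -0.16] gap 0.0488 ff 44.6
```

>>> apply_moves(
  motion=[
    [[0,0.4,0],[0,0,0],-1],
    [[0,0,0],[0,0,0],-1],
  ],
)

```text
time: 18.25
tool_pos: [0.6081, 0.1466, 0.1311]
orientation: [3.14, -0.042, -0.002]
contact_force: [-10.6, -0.3, -1.7]
finger_gap: 0.0489
finger_force: 44.6
```

```bash
python3 -c "
from h import *
ff(3);pose()"
```

```text
[-11.5  -0.1  -1.8] [608.1 146.6 131.1]
[-11.9  -1.3  -1.3] [608.1 146.6 131.1]
[-11.   -0.8  -1.1] [608.1 146.6 131.1]
t 18.4 tcp [0.6081 0.1466 0.1311] yaw -1.54 z [-0.002 -0.001 -1.   ] F [-10.98  -0.76  -1.08] T [ 0.06  2.38 -0.18] gap 0.0489 ff 44.6
```

The force is there but the pin barely advanced. I'll let go, check that it stays, and finish with a pure axial push on the thick-end face with the fingers astride the notch, which puts no vertical or tilting load on it.

>>> apply_moves(
  motion=[
    [[0,0,0],[0,0,0],1],
    [[0,0,0],[0,0,0],1],
    [[0,0,0],[0,0,0],1],
    [[0,0,0],[-0.3,0,0],1],
    [[0,0,0],[0,0,0],1],
  ],
)

```text
time: 18.82
tool_pos: [0.6094, 0.1464, 0.133]
orientation: [-3.141, 0.044, -0.012]
contact_force: [-0.7, -0.5, -0.5]
finger_gap: 0.0851
finger_force: 0.0
```

>>> apply_moves(
  motion=[
    [[0,0,0],[0,0,-2],1],
    [[0,0,0],[0,0,-2.5],1],
    [[0,0,0],[-1,0,0],1],
    [[0,0,0],[-2.5,0,0],1],
    [[0,0,0],[-2.5,0,0],1],
  ],
)

```text
time: 19.23
tool_pos: [0.5493, 0.1479, 0.1778]
orientation: [-3.141, 0.046, -0.013]
contact_force: [-0.3, 1.0, 0.3]
finger_gap: 0.085
finger_force: 0.0
```

>>> apply_moves(
  motion=[
    [[0,0,0],[-1,0,0],-0.2],
    [[0,0,0],[0,0,0],-0.2],
    [[0,0,0],[0,0,0],-0.2],
    [[0,0,0],[0,0,0],-0.2],
    [[0,0,0],[0,0,0],-0.2],
  ],
)

```text
time: 19.65
tool_pos: [0.5404, 0.1481, 0.1773]
orientation: [-3.141, 0.045, -0.012]
contact_force: [0.7, -0.2, 0.5]
finger_gap: 0.0344
finger_force: 0.0
```

```bash
cat >> h.py <<'E'
def tip(f):
    b=snap('scene',f);h2=cv2.cvtColor(b['pixels'],cv2.COLOR_RGB2HSV).astype(float)[...,1]
    H=np.array([.674,.144,.108]);ax=np.array([np.cos(np.radians(-1.8)),np.sin(np.radians(-1.8)),0]);n=np.array([-ax[1],ax[0],0]);D=np.arange(55,90,.25)
    for o in(-.012,0,.012):
        q=np.array([w2px(b,H+ax*d/1000+n*o+[0,0,.011]) for d in D],np.float32)
        v=cv2.remap(h2.astype(np.float32),q[:,0],q[:,1],cv2.INTER_LINEAR).ravel();print('tip(top edge)',D[np.where(v>70)[0].max()])
E
python3 - <<'E'
from h import *
pose();tip('sc4')
s=snap('wrist','w11');P=cloud(s)
for c in(285,350): print([(r,)+tuple((P[r,c]*1000).round().astype(int)) for r in range(60,330,12)])
E
```

```text
t 19.65 tcp [0.5404 0.1481 0.1773] yaw -1.66 z [ 0.008 -0.    -1.   ] F [ 0.74 -0.19  0.51] T [-0.01  0.03  0.01] gap 0.0344 ff 0.0
tip(top edge) 89.75
tip(top edge) 89.75
tip(top edge) 89.75
[(60, np.int64(633), np.int64(160), np.int64(131)), (72, np.int64(629), np.int64(160), np.int64(132)), (84, np.int64(624), np.int64(160), np.int64(132)), (96, np.int64(620), np.int64(161), np.int64(132)), (108, np.int64(616), np.int64(161), np.int64(131)), (120, np.int64(611), np.int64(161), np.int64(132)), (132, np.int64(607), np.int64(161), np.int64(131)), (144, np.int64(602), np.int64(162), np.int64(130)), (156, np.int64(598), np.int64(162), np.int64(132)), (168, np.int64(593), np.int64(162), np.int64(130)), (180, np.int64(588), np.int64(162), np.int64(132)), (192, np.int64(583), np.int64(163), np.int64(131)), (204, np.int64(578), np.int64(163), np.int64(131)), (216, np.int64(573), np.int64(163), np.int64(131)), (228, np.int64(568), np.int64(163), np.int64(131)), (240, np.int64(522), np.int64(176), np.int64(0)), (252, np.int64(512), np.int64(176), np.int64(1)), (264, np.int64(503), np.int64(1
[... 745 characters left out ...]
t64(592), np.int64(136), np.int64(131)), (180, np.int64(587), np.int64(136), np.int64(131)), (192, np.int64(582), np.int64(136), np.int64(131)), (204, np.int64(577), np.int64(136), np.int64(131)), (216, np.int64(572), np.int64(136), np.int64(131)), (228, np.int64(567), np.int64(136), np.int64(132)), (240, np.int64(521), np.int64(128), np.int64(1)), (252, np.int64(511), np.int64(128), np.int64(0)), (264, np.int64(502), np.int64(128), np.int64(1)), (276, np.int64(492), np.int64(128), np.int64(2)), (288, np.int64(482), np.int64(128), np.int64(1)), (300, np.int64(471), np.int64(128), np.int64(0)), (312, np.int64(462), np.int64(128), np.int64(3)), (324, np.int64(452), np.int64(128), np.int64(2))]
```

>>> apply_moves(
  motion=[
    [[0,-0.4,0],[-0.3,-0.05,0],-0.2],
    [[0,0,0],[0,0,2],-0.2],
    [[0,0,0],[0,0,2],-0.2],
    [[0,0,0],[0,0,1],-0.2],
    [[0,0,0],[0,0,0],-0.2],
  ],
)

```text
time: 20.17
tool_pos: [0.5349, 0.1482, 0.125]
orientation: [3.14, -0.044, -0.007]
contact_force: [-0.5, -0.9, 0.1]
finger_gap: 0.0342
finger_force: 0.0
```

>>> apply_moves(
  motion=[
    [[0,0,0],[0.4,0,0],-0.2],
    [[0,0,0],[0.3,0,0],-0.2],
    [[0,0,0],[0.2,0,0],-0.2],
    [[0,0,0],[0,0,0],-0.2],
  ],
)

```text
time: 20.5
tool_pos: [0.5465, 0.1486, 0.1282]
orientation: [-3.141, 0.045, -0.003]
contact_force: [-0.2, -0.5, 0.3]
finger_gap: 0.0342
finger_force: 0.0
```

```bash
sed -i 's/arange(55,90,.25)/arange(55,79,.25)/' h.py; python3 - <<'E'
from h import *
pose();tip('sc5');s=snap('wrist','w12');P=cloud(s)
cv2.imwrite('pics/w12.png',s['pixels'][:,:,::-1])
E
```

```text
t 20.5 tcp [0.5465 0.1486 0.1282] yaw -1.64 z [ 0.002  0.001 -1.   ] F [-0.17 -0.55  0.31] T [-0.04 -0.01 -0.06] gap 0.0342 ff 0.0
tip(top edge) 72.5
tip(top edge) 72.5
tip(top edge) 73.0
```

View pics/w12.png

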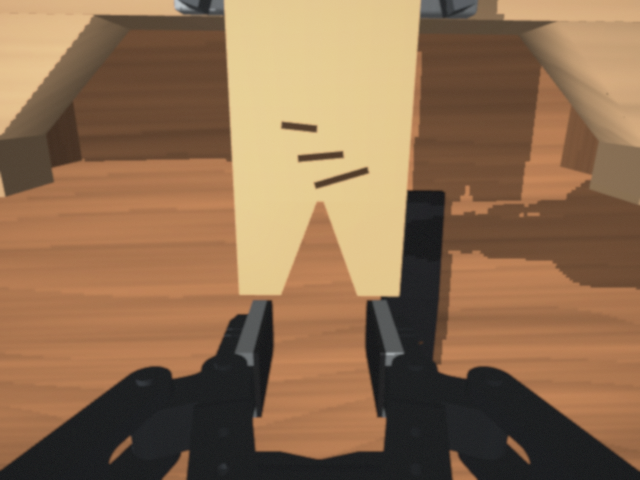

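The fingers stand just behind the two horn faces, at (245–272, 300) and (370–400, 300), astride the notch. The pin lies straight between the horns. Now I push axially.

>>> apply_moves(
  motion=[
    [[0,0,0],[0.3,0,0],-0.2],
    [[0,0,0],[0.2,0,0],-0.2],
    [[0,0,0],[0,0,0],-0.2],
  ],
)

```text
time: 20.85
tool_pos: [0.5508, 0.1483, 0.1274]
orientation: [-3.141, 0.045, -0.001]
contact_force: [-0.6, -0.2, 0.1]
finger_gap: 0.0343
finger_force: 0.0
```

>>> apply_moves(
  motion=[
    [[0,0,0],[0.2,0,0],-0.2],
    [[0,0,0],[0,0,0],-0.2],
    [[0,0,0],[0,0,0],-0.2],
  ],
)

```text
time: 21.1
tool_pos: [0.5523, 0.1483, 0.1272]
orientation: [3.141, -0.045, -0.0]
contact_force: [0.7, -0.6, 0.4]
finger_gap: 0.0338
finger_force: 0.0
```

>>> apply_moves(
  motion=[
    [[0,0,0],[0.1,0,0],-0.2],
    [[0,0,0],[0,0,0],-0.2],
    [[0,0,0],[0,0,0],-0.2],
  ],
)

```text
time: 21.35
tool_pos: [0.5532, 0.1483, 0.1272]
orientation: [3.141, -0.044, -0.0]
contact_force: [0.1, -0.3, -0.5]
finger_gap: 0.034
finger_force: 0.0
```

>>> apply_moves(
  motion=[
    [[0,0,0],[0.1,0,0],-0.2],
    [[0,0,0],[0,0,0],-0.2],
    [[0,0,0],[0,0,0],-0.2],
  ],
)

```text
time: 21.6
tool_pos: [0.5543, 0.1482, 0.1273]
orientation: [3.141, -0.044, 0.0]
contact_force: [-0.1, 0.1, -0.5]
finger_gap: 0.0343
finger_force: 0.0
```

>>> apply_moves(
  motion=[
    [[0,0,0],[0.1,0,0],-0.2],
    [[0,0,0],[0,0,0],-0.2],
    [[0,0,0],[0,0,0],-0.2],
  ],
)

```text
time: 21.85
tool_pos: [0.5552, 0.1482, 0.1272]
orientation: [3.141, -0.044, -0.0]
contact_force: [-0.9, 0.1, -0.5]
finger_gap: 0.0342
finger_force: 0.2
```

>>> apply_moves(
  motion=[
    [[0,0,0],[0.1,0,0],-0.2],
    [[0,0,0],[0,0,0],-0.2],
    [[0,0,0],[0,0,0],-0.2],
  ],
)

```text
time: 22.1
tool_pos: [0.5552, 0.1481, 0.127]
orientation: [3.141, -0.044, -0.003]
contact_force: [-5.5, 0.7, 1.7]
finger_gap: 0.034
finger_force: 2.6
```

>>> apply_moves(
  motion=[
    [[0,0,0],[0.1,0,0],-0.2],
    [[0,0,0],[0,0,0],-0.2],
    [[0,0,0],[0,0,0],-0.2],
  ],
)

```text
time: 22.35
tool_pos: [0.5553, 0.1481, 0.1268]
orientation: [3.14, -0.044, -0.006]
contact_force: [-7.8, -0.2, 4.4]
finger_gap: 0.0339
finger_force: 4.2
```

>>> apply_moves(
  motion=[
    [[0,0,0],[0.08,0,-0.08],-0.2],
    [[0,0,0],[0,0,0],-0.2],
    [[0,0,0],[0,0,0],-0.2],
  ],
)

```text
time: 22.6
tool_pos: [0.5554, 0.1481, 0.127]
orientation: [3.14, -0.044, -0.008]
contact_force: [-9.4, 0.6, -0.0]
finger_gap: 0.0339
finger_force: 4.5
```

```bash
python3 -c "
from h import *
ff(3);tip('sc6')"
```

```text
[-9.8  0.6  0.7] [555.3 148.  127. ]
[-9.1  0.7  0.2] [555.4 148.1 127. ]
[-9.9 -0.1  0.5] [555.3 148.  127. ]
tip(top edge) 72.75
tip(top edge) 72.5
tip(top edge) 73.0
```

>>> apply_moves(
  motion=[
    [[0,0,0],[0.06,0,-0.02],-0.2],
    [[0,0,0],[0,0,0],-0.2],
    [[0,0,0],[0,0,0],-0.2],
  ],
)

```text
time: 23.05
tool_pos: [0.5554, 0.148, 0.127]
orientation: [3.14, -0.043, -0.01]
contact_force: [-11.6, 0.4, 0.1]
finger_gap: 0.0346
finger_force: 5.3
```

```bash
python3 -c "
from h import *
ff(6)"
```

```text
[-9.7  0.   0.9] [555.4 148.  127. ]
[-10.6  -0.2   0.9] [555.4 148.  127. ]
[-10.1   0.6   0.7] [555.4 148.  127. ]
[-10.4   0.6   0.5] [555.4 148.  127. ]
[-11.    0.3   0.5] [555.4 148.  127. ]
[-10.5   0.5   0.7] [555.4 148.  127. ]
```

>>> apply_moves(
  motion=[
    [[0,0,0],[0.06,0,-0.03],-0.2],
    [[0,0,0],[0,0,0],-0.2],
    [[0,0,0],[0,0,0],-0.2],
  ],
)

```text
time: 23.6
tool_pos: [0.5555, 0.1479, 0.1271]
orientation: [3.14, -0.043, -0.012]
contact_force: [-11.9, 1.1, -0.2]
finger_gap: 0.0343
finger_force: 5.9
```

```bash
python3 -c "
from h import *
ff(5);tip('sc7')"
```

```text
[-10.8   0.2  -1. ] [555.5 147.9 127. ]
[-11.6   0.5  -1.1] [555.4 147.9 127. ]
[-11.8   0.6  -0.8] [555.5 147.9 127. ]
[-11.4   0.5  -0.1] [555.5 147.9 127. ]
[-11.4   0.4   0.2] [555.5 147.9 127. ]
tip(top edge) 72.5
tip(top edge) 72.5
tip(top edge) 73.25
```

A pure axial push of about 12 N (11.5–12) has been held with almost no vertical force, and the pin doesn't yield. I'll back straight off, rise, and check.

>>> apply_moves(
  motion=[
    [[0,0,0],[-0.5,0,0],-0.2],
    [[0,0,0],[-1.5,0,0],-0.2],
    [[0,0,0],[-2.5,0,0],-0.2],
    [[0,0,0],[0,0,-2.5],-0.2],
    [[0,0,0],[0,0,-3],-0.2],
  ],
)

```text
time: 24.32
tool_pos: [0.5119, 0.1488, 0.1824]
orientation: [3.14, -0.043, -0.006]
contact_force: [1.6, 0.0, 0.6]
finger_gap: 0.034
finger_force: 0.0
```

>>> apply_moves(
  motion=[
    [[0,0,0],[0,0,-3],-0.2],
    [[0,0,0],[0,0,-1],-0.2],
    [[0,0,0],[0,0,0],-0.2],
    [[0,0,0],[0,0,0],-0.2],
    [[0,0,0],[0,0,0],-0.2],
  ],
)

```text
time: 24.73
tool_pos: [0.5139, 0.1491, 0.2226]
orientation: [3.141, -0.045, -0.001]
contact_force: [-0.2, 0.4, -0.7]
finger_gap: 0.0339
finger_force: 0.0
```

```bash
python3 - <<'E'
from h import *
pose();tip('sc8');s=snap('wrist','w13');P=cloud(s)
m=(abs(P[...,2]-.131)<.006)&(P[...,0]>.57)&(P[...,0]<.64)&(P[...,1]>.126)&(P[...,1]<.168);print(plane(s,m))
a=load('top1');t=snap('top','topF');d=np.abs(a['pixels'].astype(int)-t['pixels']).max(2)
for n,(u,v) in dict(brown=(454,230),gauge=(238,162),jar=(377,181),pliers=(183,280),small=(361,266),black=(296,240),green=(460,318)).items(): print(n,(d[v-12:v+12,u-12:u+12]>40).sum())
E
```

```text
t 24.73 tcp [0.5139 0.1491 0.2226] yaw -1.63 z [-0.001 -0.001 -1.   ] F [-0.24  0.35 -0.66] T [-0.07  0.   -0.04] gap 0.0339 ff 0.0
tip(top edge) 72.5
tip(top edge) 72.5
tip(top edge) 73.25
(array([0.05, 0.02]), np.float64(0.1311), np.int64(11345))
brown 68
gauge 0
jar 0
pliers 0
small 0
black 129
green 63
```

The pin stayed at the same depth and lies flat (pitch 0.05°). The gauge, jar and pliers are unchanged; the differences at the brown, black and green bars are probably arm shadow or occlusion, as nothing went near them. I'm handing in the job.

```bash
python3 -c "
from cell import env
print(env.finish_job())"
```

```text
the job is handed in; nothing more can be done
None
```

The sawing pin is wedged in the holder, flat and square with the notch pointing out; it was pushed to about 12 N (one brief reading of 12.8 N), stayed put when released, and the job is handed in, though it stiffened over about 1–2 mm, not the 6–12 mm I expected.

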